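# Stand the icing spatulas in the pull-out rack

## Task

Restock the spatula rack on the shop counter: pull the rack fully out of its frame by the bar, put every food pen that was left in its slots back upright, cap up, in the free cell of the pen pot, and stand every icing spatula from the mat blade down in the rack, fully down and only one to a slot (it is easiest to pinch each near the end of its handle and slacken your grip so that it swings down to hang, then tighten again). When all are in, push the rack fully home again; do not disturb the jar, the can and the ribbon spool.

Things in the scene. Friction and masses are not known exactly. Their poses are not given: they have to be found in the camera images.
- frame: fixed display frame, 190 mm wide, of the pull-out rack, left or right of the mat; origin on the counter mid-width, +x away from the robot, into the frame. Its clear level top (225 to 230 mm above the counter) covers x = 125 to 225 mm on four thin posts, with low sides 55 mm high; the rack comes out to -x, towards the robot
- rack (a joint): how far the rack is pulled out of the frame, m: 0 = fully home, 0.12 = fully out, at a stop. Slides along the frame's -x with about 1.5 N of friction, stays where it is left. Slots 2 and 3 are well clear of the frame's top only when it is fully out
- rack_bar (a point): middle of the pull bar on the rack's front, moving with it: level steel bar 10 mm thick, 70 mm clear between its end posts, along the frame's y, 80 mm above the counter, 45 mm in front of the front panel (156 mm wide, its top 98 mm above the counter). With the rack home it is 78 mm in front of the edge of the frame's clear top
- slot0 (a point): centre of the floor of slot 0 (near row, at the frame's -y), 12 mm above the counter; axes as the frame's; moves with the rack. Two rows of two slots. Each is 16 mm along the frame's x and 36 mm along its y; dividers 22 mm thick between the rows, bevelled to ridges from 86 up to 97 mm above the counter; side and middle walls 98 mm high
- slot1 (a point): floor of slot 1, like slot0: near row, 60 mm from slot0 along the frame's +y
- slot2 (a point): floor of slot 2, like slot0: far row, 38 mm behind slot0 along the frame's +x
- slot3 (a point): floor of slot 3, like slot0: far row, 38 mm behind slot1 along the frame's +x
- mat: thin grey baking mat fixed on the counter, 250 (x) by 320 (y) by 3 mm, on which the spatulas lie side by side about 80 mm apart, handles towards the robot; origin at the centre of its underside
- spatula0: icing spatula, 190 mm long, about 75 g, lying flat. Origin on its underside where handle and blade meet; +x along it to the blade tip, -x to the butt, +z out of its top face. Wooden handle: a straight bar x = -95 to 0 mm, 18 mm wide (y), z = 0 to 12 mm; steel blade x = 5 to 95 mm, 28 mm wide, z = 0 to 2.5 mm (flush with the underside), round tip. Any spatula may be absent: None from the start
- spatula1: same as spatula0. Centre of mass of each: about x = 29, z = 2.5 mm, in the blade. Pinched hard across the handle 25 mm from the butt it stays level when lifted; with the grip slackened to some 2 to 3 N it swings down about the pads and hangs blade down, up to 10 degrees short of vertical unless shaken a little; below about 1 N it drops
- spatula2: same as spatula0
- spatula3: same as spatula0
- spatula0_tip (a point): middle of the blade tip of spatula 0 (x = 95 mm, z = 1.25 mm in its frame)
- spatula1_tip (a point): middle of the blade tip of spatula 1 (x = 95 mm, z = 1.25 mm in its frame)
- spatula2_tip (a point): middle of the blade tip of spatula 2 (x = 95 mm, z = 1.25 mm in its frame)
- spatula3_tip (a point): middle of the blade tip of spatula 3 (x = 95 mm, z = 1.25 mm in its frame)
- pen0: food pen standing in slot 0 at the start, cap up; one or two of pen0, pen1 and pen2 are there, the others None. Round, 125 mm long, 12 mm thick, about 20 g; the cap (top 35 mm) 13 mm thick with a clip standing out 2.5 mm along the pen's +x. Origin: middle of its lower end; +z along it to the cap end. In the slot it may lean up to 16 degrees along the frame's y
- pen1: like pen0, standing in slot 1 at the start, or None
- pen2: like pen0, standing in slot 2 at the start, or None
- pen_pot: fixed metal pen pot between mat and frame, 112 (x) by 60 (y) by 85 mm high, walls 4 mm, with two cells: the far one (its +x) is full of pens (tops 129 mm above the counter), the near one (its -x, towards the robot) is free; origin at the centre of its underside
- pot_cell (a point): centre of the floor of the pot's free cell, 4 mm above the counter; the cell is 50 mm (x) by 52 mm (y), open at the top, room for two pens; axes as the pot's
- sprinkle_jar: loose jar of sprinkles, 64 mm across, 85 mm high, near the mat's far edge; leave alone
- ribbon_spool: loose spool of ribbon lying flat, 76 mm across, 32 mm high, near the mat's far edge; leave alone
- cocoa_can: loose can, 72 mm across, 100 mm high, near the mat's far edge; leave alone
There are look-alikes about, which are no part of the job. What is shaped like the spatula0 but yellow is not meant.

How it is judged:
On the way, in this order (a step that is already met when the one before it is completed fails the run):
1. the rack is pulled fully out (value of joint rack above 0.11 m), for 0.2 s.
2. every spatula stands blade down in a slot of its own and every pen is in the pot, while the rack is out (value of joint rack above 0.05 m and ((horizontal distance between spatula0_tip and slot0 below 0.02 m and z of spatula0_tip in the frame of slot0 below 0.015 m) or (horizontal distance between spatula0_tip and slot1 below 0.02 m and z of spatula0_tip in the frame of slot1 below 0.015 m) or (horizontal distance between spatula0_tip and slot2 below 0.02 m and z of spatula0_tip in the frame of slot2 below 0.015 m) or (horizontal distance between spatula0_tip and slot3 below 0.02 m and z of spatula0_tip in the frame of slot3 below 0.015 m)) and angle between each of spatula0, spatula1, spatula2, spatula3's own x axis and vertical above 2.88 rad and ((horizontal distance between spatula1_tip and slot0 below 0.02 m and z of spatula1_tip in the frame of slot0 below 0.015 m) or (horizontal distance between spatula1_tip and slot1 below 0.02 m and z of spatula1_tip in the frame of slot1 below 0.015 m) or (horizontal distance between spatula1_tip and slot2 below 0.02 m and z of spatula1_tip in the frame of slot2 below 0.015 m) or (horizontal distance between spatula1_tip and slot3 below 0.02 m and z of spatula1_tip in the frame of slot3 below 0.015 m)) and ((horizontal distance between spatula2_tip and slot0 below 0.02 m and z of spatula2_tip in the frame of slot0 below 0.015 m) or (horizontal distance between spatula2_tip and slot1 below 0.02 m and z of spatula2_tip in the frame of slot1 below 0.015 m) or (horizontal distance between spatula2_tip and slot2 below 0.02 m and z of spatula2_tip in the frame of slot2 below 0.015 m) or (horizontal distance between spatula2_tip and slot3 below 0.02 m and z of spatula2_tip in the frame of slot3 below 0.015 m)) and ((horizontal distance between spatula3_tip and slot0 below 0.02 m and z of spatula3_tip in the frame of slot0 below 0.015 m) or (horizontal distance between spatula3_tip and slot1 below 0.02 m and z of spatula3_tip in the frame of slot1 below 0.015 m) or (horizontal distance between spatula3_tip and slot2 below 0.02 m and z of spatula3_tip in the frame of slot2 below 0.015 m) or (horizontal distance between spatula3_tip and slot3 below 0.02 m and z of spatula3_tip in the frame of slot3 below 0.015 m)) and distance between spatula0_tip and spatula1_tip above 0.02 m and distance between each of spatula0_tip, spatula1_tip and spatula2_tip above 0.02 m and distance between each of spatula0_tip, spatula1_tip, spatula2_tip and spatula3_tip above 0.02 m and horizontal distance between each of pen0, pen1, pen2 and pot_cell below 0.03 m and z of each of pen0, pen1, pen2 in the frame of pot_cell below 0.015 m and angle between each of pen0, pen1, pen2's own z axis and vertical below 0.5 rad), for 0.3 s.
At the end, for the whole second after the job is handed in: rack home (within 12 mm); each spatula at rest in its own slot, blade down, tip within 15 mm of the floor in height and 20 mm of its centre, upright within 15 degrees; pens at rest cap up in the pot's free cell, ends within 30 mm of the floor's centre and 15 mm in height, leaning under 0.5 rad (value of joint rack below 0.012 m and ((horizontal distance between spatula0_tip and slot0 below 0.02 m and z of spatula0_tip in the frame of slot0 below 0.015 m) or (horizontal distance between spatula0_tip and slot1 below 0.02 m and z of spatula0_tip in the frame of slot1 below 0.015 m) or (horizontal distance between spatula0_tip and slot2 below 0.02 m and z of spatula0_tip in the frame of slot2 below 0.015 m) or (horizontal distance between spatula0_tip and slot3 below 0.02 m and z of spatula0_tip in the frame of slot3 below 0.015 m)) and angle between each of spatula0, spatula1, spatula2, spatula3's own x axis and vertical above 2.88 rad and ((horizontal distance between spatula1_tip and slot0 below 0.02 m and z of spatula1_tip in the frame of slot0 below 0.015 m) or (horizontal distance between spatula1_tip and slot1 below 0.02 m and z of spatula1_tip in the frame of slot1 below 0.015 m) or (horizontal distance between spatula1_tip and slot2 below 0.02 m and z of spatula1_tip in the frame of slot2 below 0.015 m) or (horizontal distance between spatula1_tip and slot3 below 0.02 m and z of spatula1_tip in the frame of slot3 below 0.015 m)) and ((horizontal distance between spatula2_tip and slot0 below 0.02 m and z of spatula2_tip in the frame of slot0 below 0.015 m) or (horizontal distance between spatula2_tip and slot1 below 0.02 m and z of spatula2_tip in the frame of slot1 below 0.015 m) or (horizontal distance between spatula2_tip and slot2 below 0.02 m and z of spatula2_tip in the frame of slot2 below 0.015 m) or (horizontal distance between spatula2_tip and slot3 below 0.02 m and z of spatula2_tip in the frame of slot3 below 0.015 m)) and ((horizontal distance between spatula3_tip and slot0 below 0.02 m and z of spatula3_tip in the frame of slot0 below 0.015 m) or (horizontal distance between spatula3_tip and slot1 below 0.02 m and z of spatula3_tip in the frame of slot1 below 0.015 m) or (horizontal distance between spatula3_tip and slot2 below 0.02 m and z of spatula3_tip in the frame of slot2 below 0.015 m) or (horizontal distance between spatula3_tip and slot3 below 0.02 m and z of spatula3_tip in the frame of slot3 below 0.015 m)) and distance between spatula0_tip and spatula1_tip above 0.02 m and distance between each of spatula0_tip, spatula1_tip and spatula2_tip above 0.02 m and distance between each of spatula0_tip, spatula1_tip, spatula2_tip and spatula3_tip above 0.02 m and horizontal distance between each of pen0, pen1, pen2 and pot_cell below 0.03 m and z of each of pen0, pen1, pen2 in the frame of pot_cell below 0.015 m and angle between each of pen0, pen1, pen2's own z axis and vertical below 0.5 rad and linear speed of each of spatula0, spatula1, spatula2, spatula3, pen0, pen1, pen2 below 0.03 m/s); the robot touches nothing.
It fails at once if the jar of sprinkles is disturbed (moved more than 25 mm or tipped) (distance of sprinkle_jar from where it was at the start of the episode above 0.025 m or angle between sprinkle_jar's own z axis and vertical above 0.5 rad).
It fails at once if the ribbon spool is disturbed (moved more than 25 mm or tipped) (distance of ribbon_spool from where it was at the start of the episode above 0.025 m or angle between ribbon_spool's own z axis and vertical above 0.5 rad).
It fails at once if the can is disturbed (moved more than 25 mm or tipped) (distance of cocoa_can from where it was at the start of the episode above 0.025 m or angle between cocoa_can's own z axis and vertical above 0.5 rad).
Of spatula0, spatula1, spatula2, spatula3 only 3 to 4 are there at a start; the rules pass over those that are not, and their reading is None.
Of pen0, pen1, pen2 only 1 to 2 are there at a start; the rules pass over those that are not, and their reading is None.
At some moment in a run one of spatula0, spatula1, spatula2, spatula3 may be knocked a few centimetres aside while the robot is not near it.
It also fails if it takes over 210 s, if anything falls off the work surface, if the arm or the gripper's body presses on something with over 40 N, if the wrist force passes 120 N, or if a joint passes its speed limit or range.

## Robot

A 7-joint arm with a two-finger parallel gripper is mounted at the origin on the work surface. World frame = base frame: x ahead of the robot, y to its left, z up, the work surface at z = 0. Lengths are in m, angles in rad, forces in N, time in s.
With the tool pointing down it reaches from about 0.35 to 0.9 m from the base axis. Payload 8.1 kg.
Tool frame: the origin (TCP) lies at the very end of the fingers, on their centre line; the grasp point (between the pads) lies 19 mm behind it (arm.tcp_to_grasp is the z of the grasp point in the tool frame, in m); z points along the fingers, y is the line along which they close (so a half turn about z gives the same grasp; the last joint's range is limited). The gripper opens to 92 mm and grips with 3 to 60 N. Pads are 19 mm wide; open, the fingers measure 130 mm over their backs; the gripper's body (75 mm by 190 mm) begins 47 mm behind the grasp point.
Start: joints at [-1.314, 0.434, 0.025, 1.573, -0.012, 1.134, -0.075], TCP at [0.22, 0.585, 0.227] pointing down, gripper open.
Joint ranges: [-2.62, 2.62], [-0.44, 2.09], [-1.27, 1.32], [0.08, 2.57], [-1.32, 4.46], [0.12, 2], [-2.74, 2.74]. Speed limits (rad/s): [2.22, 2.22, 3.01, 3.01, 3.14, 3.14, 3.14].

## Interface

Orientations are given as a rotation vector (axis times angle).
In Python, from cell import readout, vision, sign_off, arm gives the robot as it stands. The module is installed in compiled form; this text tells all that it offers.
- The arm moves only by the shell command python3 -m creep 'ROWS' [FORCE]. ROWS is JSON, a list of rows, each a list of 5 numbers: the shift along the tool's x, y, z in units of 4 cm (1.0 is 4 cm), then the turn about the tool's z in units of 4 degrees (1.0 is 4 degrees), then the opening, from 0 (shut) to 1 (fully open). A call has 1 to 12 rows; each row shifts and turns the commanded pose from where the row before left it, along the tool's axes as they then stand; what a row does not reach is not made up. A row lasts 1/8 s, in which the tool goes at most 62.5 mm and 10.7 degrees, less where a joint would pass 70% of its speed; a pose out of reach is approached as far as the arm can. A call with a number of a shift or a turn outside -1 to 1 is refused whole. A call with a gripper value outside its range is refused whole. The fingers move at their own pace and stop on an object; FORCE is the grip in N (left out, the last holds). Time passes only in rows, so rows that do not move let the fingers close. It gives the time, the measured TCP pose, the force, the opening and the grip force at its end, in the units of the state.
- readout.observe(): the state, without advancing time (a new reading comes with each control period).
- vision.get_image(name): name is "scene" or "top" or "wrist"; returns a dict with "pixels" (480x640x3 uint8, blue, green, red), "z_map" (480x640 float32, m along the optical axis (not along the pixel's ray), 0 where there is no reading), "camera_matrix" (3x3 intrinsics, pixels), "position" and "rotation" of the camera in the world. Camera axes: x right, y up, looking along -z (the intrinsics and any distortion apply to the point x, -y, -z); pixel columns grow to the right and rows downward; lengths in m; the calibration is good to about 2 mm. A picture is of the moment at which its call begins.
- sign_off(): hands the job in; it is judged then, once.
The state is a dict: "clock": time; "joints": joint angles; "dq": joint speeds; "joint_efforts": joint torques, N m; "position": TCP position; "ee_rot": TCP orientation; "force": force on the tool from outside, world axes, zero at the start; "ft_torque": the same for the moment, N m; "width": opening from 0.0 (shut) to 1.0 (fully open); "gripper_force": force on a finger pad.
Only numpy, scipy, OpenCV 4.12 (cv2) and the standard library are available. Lean on these libraries where they do the work, as an engineer would, in place of code of your own. Each camera call takes 0.05 s, during which the arm holds its last target. There are 200 camera calls.

## Working session

There is one attempt and no reset: what is moved stays moved. The work goes in short steps, Python scripts to look and compute and a shell command to move; the robot and the scene stay as the last step left them, time stands still between calls to the robot, and variables do not carry over. Pictures are saved under pics/ and viewed, at most 14 in all, crops included, and the job is handed in when it is done.

```bash
mkdir -p pics
cat > h.py <<'E'
import numpy as np, cv2
from cell import readout, vision
from scipy.spatial.transform import Rotation as R
def grab(n,save=None):
    im=vision.get_image(n)
    np.savez(f'{n}.npz',**{k:np.array(v) for k,v in im.items()})
    if save: cv2.imwrite(f'pics/{save}.png',im['pixels'])
    return im
def load(n): return dict(np.load(f'{n}.npz'))
def rotm(im):
    r=np.array(im['rotation'])
    return r if r.shape==(3,3) else R.from_rotvec(r).as_matrix()
def cloud(im):
    K=np.array(im['camera_matrix']);z=np.array(im['z_map'])
    v,u=np.mgrid[:480,:640]
    x=(u-K[0,2])/K[0,0]*z; y=(v-K[1,2])/K[1,1]*z
    P=np.stack([x,-y,-z],-1)@rotm(im).T+np.array(im['position'])
    P[z==0]=np.nan
    return P
def st():
    s=readout.observe(); 
    print('t',round(s['clock'],2),'p',np.round(s['position'],4),'w',round(s['width'],3),'gf',round(s['gripper_force'],1),'F',np.round(s['force'],1)); 
    print('R',np.round(R.from_rotvec(s['ee_rot']).as_matrix(),3).tolist(),'q',np.round(s['joints'],2))
    return s
E
python3 - <<'E'
from h import *
st()
for n in('scene','top'):
    im=grab(n,n+'0'); print(n,np.round(im['position'],3),np.round(rotm(im),2).tolist(),np.round(im['camera_matrix'],1).tolist())
E
```

```text
t 0.0 p [0.2199 0.5845 0.226 ] w 1.002 gf 0.0 F [-0.5  0.5  0. ]
R [[-0.936, 0.352, -0.0], [0.352, 0.936, -0.001], [-0.0, -0.001, -1.0]] q [-1.31  0.44  0.02  1.57 -0.01  1.13 -0.08]
scene [1.433 0.234 0.816] [[-0.4, -0.54, 0.74], [0.92, -0.21, 0.34], [-0.02, 0.81, 0.58]] [[434.7, 0.0, 319.9], [0.0, 434.7, 243.9], [0.0, 0.0, 1.0]]
top [ 0.425 -0.168  1.485] [[-0.02, 1.0, -0.06], [-1.0, -0.02, -0.0], [-0.0, 0.06, 1.0]] [[495.3, 0.0, 319.9], [0.0, 495.3, 240.1], [0.0, 0.0, 1.0]]
```

View pics/top0.png

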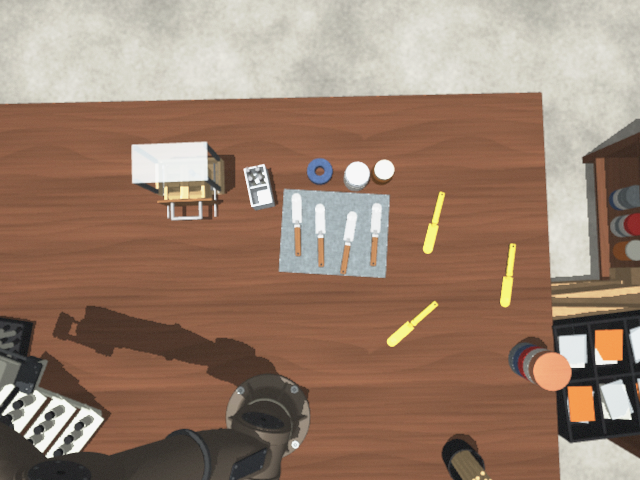

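View pics/scene0.png

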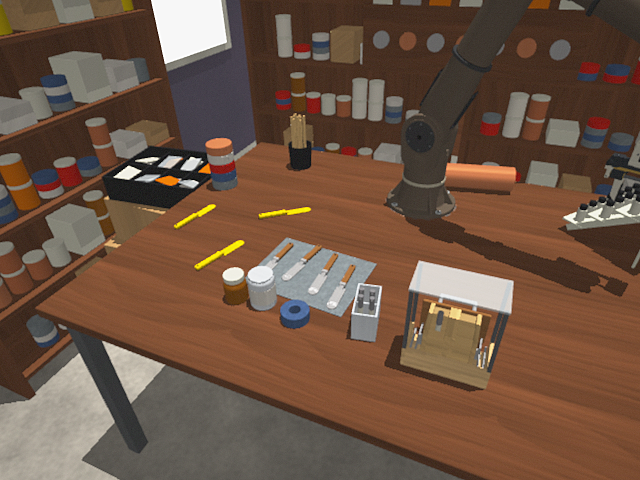

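The top view shows the frame at (175,170) with its bar at (187,217), the pen pot at (258,186), and the mat with four wooden-handled spatulas at (297,225), (320,235), (349,240) and (375,235). The jar, can and spool are near (320,170)–(384,170). Things that could be mistaken for spatulas are the yellow ones at (434,222), (508,275) and (412,325), which I'll leave alone. The targets are the four brown-handled ones on the mat. The scene view shows a pen in the rack at about (438,320).

Run:
```python
from h import *
im=load('top'); P=cloud(im); px=im['pixels']
def at(u,v): print((u,v),np.round(P[v,u],3))
for q in [(187,217),(171,217),(206,216),(162,201),(217,200),(170,187),(200,187),(132,145),(207,142),(210,183),(133,184),(248,167),(267,166),(255,208),(273,206),(285,190),(389,195),(279,272),(386,276)]: at(*q)
# handles: orange-brown on mat
hsv=cv2.cvtColor(px,cv2.COLOR_BGR2HSV)
m=np.zeros((480,640),np.uint8); 
roi=(slice(188,276),slice(283,388))
hm=((hsv[...,1]>110)&(hsv[...,0]<20)).astype(np.uint8); m[roi]=hm[roi]
n,l,s,c=cv2.connectedComponentsWithStats(m)
for i in range(1,n):
    if s[i,4]<40: continue
    v,u=np.nonzero(l==i); Q=P[v,u]; Q=Q[~np.isnan(Q[:,0])]
    mu=Q.mean(0); w,V=np.linalg.eigh(np.cov(Q[:,:2].T)); d=V[:,1]*np.sign(V[0,1])
    t=(Q[:,:2]-mu[:2])@d
    print('handle',np.round(c[i]),s[i,4],np.round(mu,4),'yaw',round(np.degrees(np.arctan2(d[1],d[0])),1),'ext',np.round([t.min(),t.max()],3))
big=cv2.resize(px[130:225,120:280],None,fx=5,fy=5,interpolation=cv2.INTER_CUBIC); cv2.imwrite('pics/rackcrop.png',big[:, :800])
```

```text
(187, 217) [0.58  0.212 0.089]
(171, 217) [0.582 0.258 0.086]
(206, 216) [0.592 0.178 0.004]
(162, 201) [0.627 0.28  0.096]
(217, 200) [ 0.64   0.145 -0.001]
(170, 187) [0.668 0.262 0.082]
(200, 187) [0.671 0.182 0.057]
(132, 145) [0.753 0.314 0.232]
(207, 142) [0.817 0.173 0.007]
(210, 183) [0.659 0.124 0.187]
(133, 184) [0.694 0.399 0.001]
(248, 167) [ 0.739  0.05  -0.001]
(267, 166) [ 0.742 -0.007 -0.006]
(255, 208) [0.607 0.024 0.05 ]
(273, 206) [ 0.618 -0.025  0.007]
(285, 190) [ 0.666 -0.061  0.   ]
(389, 195) [ 0.645 -0.375 -0.001]
(279, 272) [ 0.419 -0.038 -0.006]
(386, 276) [ 0.401 -0.359  0.   ]
handle [327. 189.] 129 [ 6.670e-01 -1.875e-01  1.000e-04] yaw 86.8 ext [-0.076  0.109]
handle [375. 190.] 142 [ 6.597e-01 -3.321e-01  2.000e-04] yaw 88.3 ext [-0.037  0.048]
handle [297. 241.] 126 [ 0.5109 -0.0965  0.0154] yaw 2.2 ext [-0.042  0.039]
handle [321. 252.] 120 [ 0.4752 -0.1653  0.0154] yaw 0.5 ext [-0.038  0.04 ]
handle [374. 251.] 134 [ 0.4762 -0.322   0.0157] yaw -5.3 ext [-0.042  0.039]
handle [345. 259.] 134 [ 0.4541 -0.2364  0.0159] yaw -11.0 ext [-0.042  0.04 ]
handle [302. 274.] 97 [ 0.4109 -0.1072  0.    ] yaw 87.4 ext [-0.09   0.057]
```

View pics/rackcrop.png

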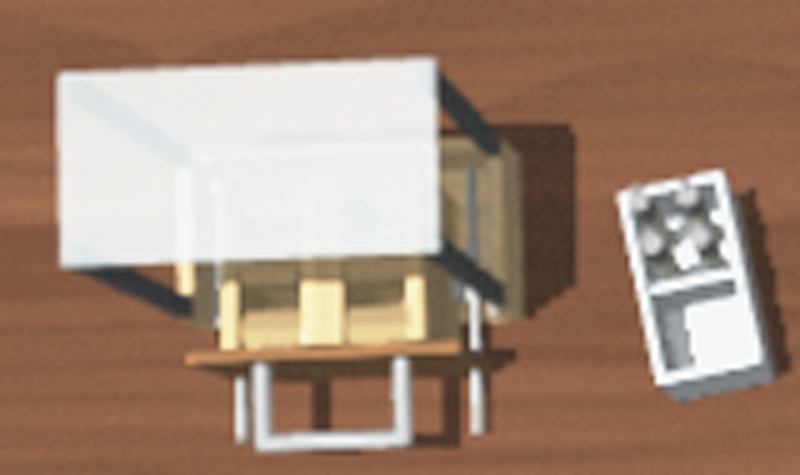

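The crop shows the rack home. The bar runs from (255,445) to (410,440) and the front panel's top edge from (190,357) to (515,353). No pens show in the near row, there is a bluish shape under the clear top at about (365,220), and the pot's free cell is at about (715,330).

```bash
cat >> h.py <<'E'
def pix2w(im,u,v,h):
    K=np.array(im['camera_matrix']); d=rotm(im)@np.array([(u-K[0,2])/K[0,0],-(v-K[1,2])/K[1,1],-1.])
    p=np.array(im['position']); return p+d*(h-p[2])/d[2]
def w2pix(im,p):
    K=np.array(im['camera_matrix']); c=rotm(im).T@(np.array(p)-np.array(im['position'])); 
    return K[0,0]*c[0]/-c[2]+K[0,2], K[1,1]*-c[1]/-c[2]+K[1,2]
def psi(s=None):
    s=s or readout.observe(); x=R.from_rotvec(s['ee_rot']).as_matrix()[:,0]; return np.degrees(np.arctan2(-x[1],-x[0]))
def go(tx,ty,tz,tpsi):
    "tool shift in units with the turn (first turn, then shift) "
    s=readout.observe(); a=psi(s); d=np.array([tx,ty,tz])-s['position']; 
    def sh(p):
        r=np.radians(p); return np.round([(-np.cos(r)*d[0]-np.sin(r)*d[1])/.04,(-np.sin(r)*d[0]+np.cos(r)*d[1])/.04,-d[2]/.04],2)
    print('psi',round(a,2),'turn',round((a-tpsi)/4,2),'units; shift before turn',sh(a),' after turn',sh(tpsi))
E
python3 - <<'E'
from h import *
im=load('top')
def L(n,a,b,h):
    A,B=[pix2w(im,120+q[0]/5-.4,130+q[1]/5-.4,h) for q in(a,b)]
    print(n,np.round(A,3),np.round(B,3),'mid',np.round((A+B)/2,4),'len',round(np.linalg.norm(A-B),3),'ang',round(np.degrees(np.arctan2(*(A-B)[1::-1])),1)if 0 else round(np.degrees(np.arctan2((A-B)[1],(A-B)[0]))-90,1))
L('bar',(255,442),(410,438),.085)
L('panel',(187,355),(515,353),.098)
L('top near',(62,267),(438,252),.23)
L('top far',(58,72),(436,58),.23)
L('pot long left',(662,387),(620,190),.085)
L('pot long r',(772,372),(722,172),.085)
L('pot near',(662,387),(772,370),.085)
L('pot far',(620,192),(722,172),.085)
s=readout.observe(); go(0.62,0.20,0.36,-2)
E
```

```text
bar [0.579 0.26  0.085] [0.579 0.171 0.085] mid [0.5793 0.2155 0.085 ] len 0.088 ang 0.3
panel [0.628 0.294 0.098] [0.625 0.109 0.098] mid [0.6264 0.2013 0.098 ] len 0.185 ang -0.8
top near [0.655 0.314 0.23 ] [0.659 0.121 0.23 ] mid [0.657  0.2176 0.23  ] len 0.193 ang 1.1
top far [0.756 0.316 0.23 ] [0.76  0.122 0.23 ] mid [0.758  0.2189 0.23  ] len 0.195 ang 0.9
pot long left [0.606 0.028 0.085] [0.719 0.05  0.085] mid [0.6626 0.039  0.085 ] len 0.116 ang -258.7
pot long r [ 0.613 -0.035  0.085] [ 0.729 -0.008  0.085] mid [ 0.6708 -0.0216  0.085 ] len 0.119 ang -256.9
pot near [0.606 0.028 0.085] [ 0.614 -0.035  0.085] mid [ 0.6099 -0.0037  0.085 ] len 0.063 ang 7.7
pot far [0.718 0.05  0.085] [ 0.729 -0.008  0.085] mid [0.7235 0.0211 0.085 ] len 0.059 ang 10.0
psi -20.62 turn -4.65 units; shift before turn [-12.75  -5.48  -3.35]  after turn [-10.33  -9.26  -3.35]
```

```bash
python3 -m creep '[[0,0,-0.56,-0.9,0],[0,0,-0.56,-0.9,0],[0,0,-0.56,-0.9,0],[0,0,-0.56,-0.9,0],[0,0,-0.56,-0.9,0],[0,0,-0.56,-0.9,0]]' 20
python3 -m creep '[[-0.8,-0.94,0,0,0],[-0.8,-0.94,0,0,0],[-0.8,-0.94,0,0,0],[-0.8,-0.94,0,0,0],[-0.8,-0.94,0,0,0],[-0.8,-0.94,0,0,0],[-0.8,-0.94,0,0,0],[-0.8,-0.94,0,0,0],[-0.8,-0.94,0,0,0],[-0.8,-0.94,0,0,0],[0,0,0,0,0],[0,0,0,0,0]]'
python3 - <<'E'
from h import *
s=st(); print(psi(s)); im=grab('wrist','w1'); print(np.round(im['position'],3),np.round(rotm(im),2).tolist(),np.round(im['camera_matrix'],0).tolist())
E
```

```text
clock: 0.85
position: [0.22, 0.5847, 0.3614]
ee_rot: [0.03, -3.141, 0.001]
force: [-0.5, -0.4, 0.4]
width: 0.396
gripper_force: 0.0
clock: 2.35
position: [0.546, 0.2149, 0.3607]
ee_rot: [0.027, -3.14, -0.0]
force: [-0.3, 0.3, -0.4]
width: 0.005
gripper_force: 0.0
t 2.35 p [0.546  0.2149 0.3607] w 0.005 gf 0.0 F [-0.3  0.3 -0.4]
R [[-1.0, -0.017, -0.001], [-0.017, 1.0, 0.0], [0.001, 0.0, -1.0]] q [-0.6   0.29  0.19  1.46 -0.06  1.39  1.18]
0.9777494892609306
[0.476 0.213 0.519] [[-0.02, -0.97, -0.26], [1.0, -0.02, -0.0], [-0.0, -0.26, 0.97]] [[390.0, 0.0, 318.0], [0.0, 390.0, 238.0], [0.0, 0.0, 1.0]]
```

View pics/w1.png

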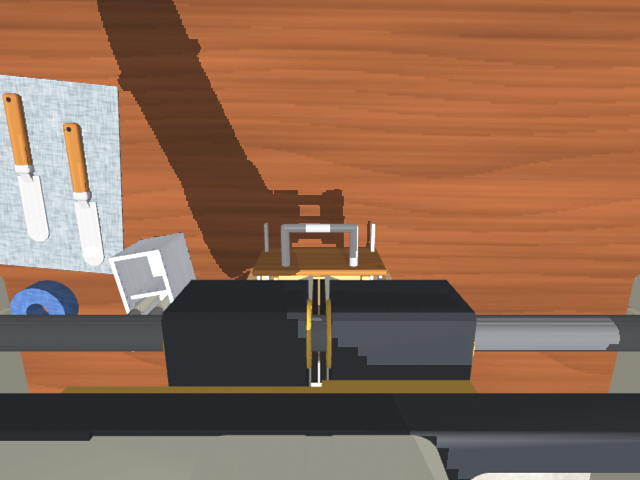

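The wrist view shows the bar from (282,229) to (357,229), between the closed fingers and the robot, with the rack panel at row 262.

Run:
```python
from h import *
im=load('wrist'); P=cloud(im)
for q in [(300,228),(320,228),(340,228),(345,228)]: print(q,np.round(P[q[1],q[0]],4))
A=pix2w(im,282,228,.085);B=pix2w(im,357,228,.085); print(A,B,(A+B)/2)
go(0.6,0.2155,0.16,1)
```

```text
(300, 228) [0.5801 0.1937 0.0841]
(320, 228) [0.5794 0.2166 0.0853]
(340, 228) [0.5792 0.2395 0.0843]
(345, 228) [0.5789 0.2451 0.0854]
[0.58027175 0.17319572 0.085     ] [0.57872476 0.2588243  0.085     ] [0.57949826 0.21601001 0.085     ]
psi 1.06 turn 0.02 units; shift before turn [-1.36 -0.03  5.02]  after turn [-1.36 -0.03  5.02]
```

```bash
python3 -m creep '[[-0.72,0.03,0.5,0,0],[-0.72,0,0.8,0,0],[0,0,1,0,0],[0,0,1,0,0],[0,0,1,0,0],[0,0,1,0,0],[0,0,1,0,0],[0,0,1,0,0],[0,0,0.1,0,0],[0,0,0,0,0]]'
python3 -m creep '[[0.2,0,0,0,0],[0.2,0,0,0,0],[0.3,0,0,0,0],[0.35,0,0,0,0],[0.4,0,0,0,0],[0.4,0,0,0,0],[0.4,0,0,0,0],[0.4,0,0,0,0],[0.3,0,0,0,0],[0.2,0,0,0,0],[0,0,0,0,0]]'
```

```text
clock: 3.65
position: [0.6042, 0.2178, 0.0661]
ee_rot: [-0.029, 3.141, 0.001]
force: [0.6, -0.2, 1.0]
width: 0.006
gripper_force: 0.0
clock: 5.03
position: [0.4773, 0.2144, 0.065]
ee_rot: [0.027, -3.141, 0.0]
force: [0.1, 0.4, -0.9]
width: 0.005
gripper_force: 0.0
```

```bash
python3 -m creep '[[0.08,0,0,0,0],[0.06,0,0,0,0],[0.05,0,0,0,0],[0.05,0,0,0,0]]'
python3 -m creep '[[0.05,0,0,0,0],[0.05,0,0,0,0],[0,0,0,0,0]]'
python3 - <<'E'
from h import *
im=grab('top');P=cloud(im); big=cv2.resize(im['pixels'][130:260,120:280],None,fx=4.5,fy=4.5,interpolation=cv2.INTER_CUBIC); cv2.imwrite('pics/rackcrop2.png',big)
E
```

```text
clock: 5.52
position: [0.4768, 0.2146, 0.0661]
ee_rot: [-0.022, 3.127, 0.004]
force: [30.8, -0.7, -22.6]
width: 0.002
gripper_force: 15.1
clock: 5.9
position: [0.4767, 0.2147, 0.0668]
ee_rot: [-0.02, 3.121, 0.006]
force: [37.6, -0.9, -26.8]
width: 0.006
gripper_force: 18.9
```

View pics/rackcrop2.png

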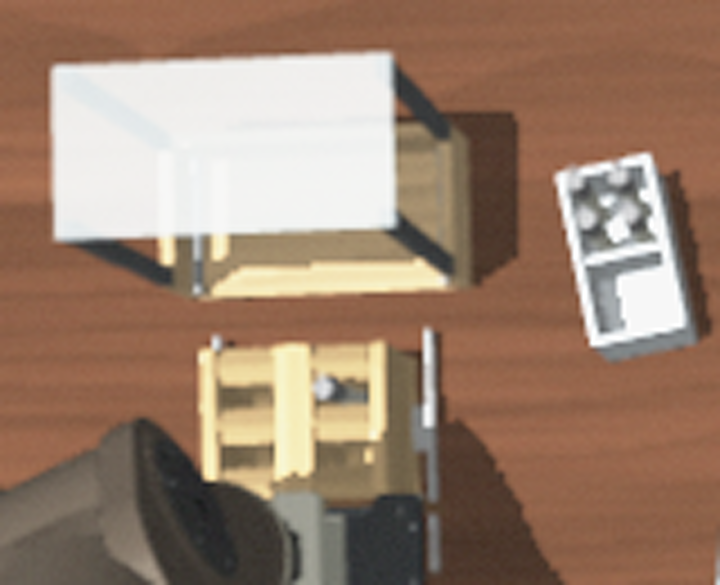

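Crop: the rack is fully out and the stop force is reached. Pen2's cap is at (325,385) in the far right slot. I'll back off, rise, and look down over the slots.

```bash
python3 -m creep '[[-0.2,0,0,0,0],[-0.3,0,0,0,0],[0,0,-0.8,0,0],[0,0,-1,0,0],[0,0,-1,0,0],[0,0,-1,0,0],[0,0,-1,0,0],[-0.6,0,-1,0,0.3],[-0.8,0,-1,0,0.3],[-0.8,0,-0.5,0,0.3],[-0.8,0,0,0,0.3],[0,0,0,0,0.3]]'
python3 - <<'E'
from h import *
st(); im=grab('wrist','w2'); grab('top')
cv2.imwrite('pics/w2c.png',cv2.resize(im['pixels'][60:320,180:500],None,fx=2.2,fy=2.2,interpolation=cv2.INTER_CUBIC))
E
```

```text
clock: 7.45
position: [0.6054, 0.2162, 0.3556]
ee_rot: [0.025, -3.139, 0.002]
force: [-0.4, 0.9, 1.7]
width: 0.297
gripper_force: 0.0
t 7.45 p [0.6054 0.2162 0.3556] w 0.297 gf 0.0 F [-0.4  0.9  1.7]
R [[-1.0, -0.016, -0.002], [-0.016, 1.0, -0.002], [0.002, -0.002, -1.0]] q [-0.58  0.4   0.24  1.32 -0.09  1.43  1.24]
```

View pics/w2c.png

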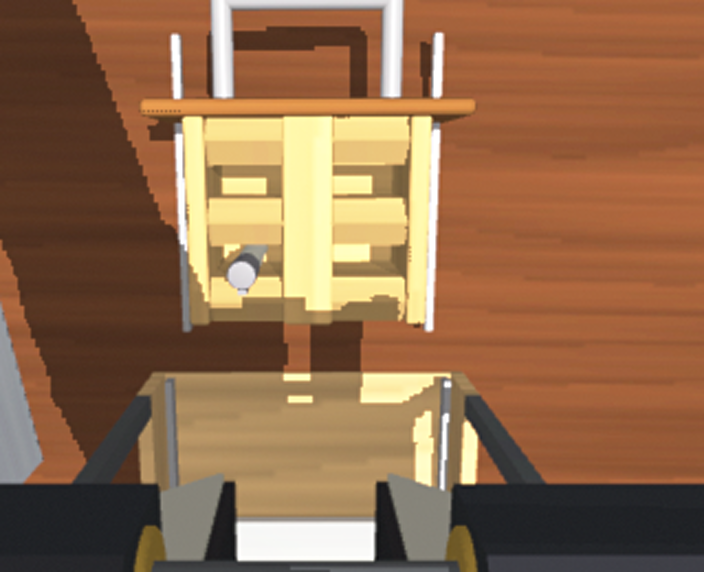

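Crop: a single pen, pen2, with its cap at (242,275), leaning toward -y. The other three slots are empty: near row at (245,180) and (370,180), far right at (370,250).

Run:
```python
from h import *
im=load('wrist');P=cloud(im)
Q=P[60:320,180:500].reshape(-1,3); Q=Q[~np.isnan(Q[:,0])]
b=np.array([.4595,.2155]) 
rk=Q[(Q[:,0]>.46)&(Q[:,0]<.63)&(abs(Q[:,1]-.215)<.1)&(Q[:,2]<.16)]
t=np.radians(1.0); ex=np.array([np.cos(t),np.sin(t)]); ey=np.array([-ex[1],ex[0]])
x=(rk[:,:2]-b)@ex; y=(rk[:,:2]-b)@ey; z=rk[:,2]
# y profile of walls at z~.098 in x .07-.12 
for lo,hi in((.06,.075),(.075,.1),(.1,.115)):
    k=(x>lo)&(x<hi)&(z>.094)&(z<.102)
    h,e=np.histogram(y[k],bins=np.arange(-.08,.08,.004)); print('walls',lo,[(round(a+.002,3),n) for a,n in zip(e,h) if n>3])
for nm,yl,yh in(('-y',-.05,-.015),('+y',.015,.05)):
    k=(y>yl)&(y<yh)
    print(nm)
    for a in np.arange(.03,.135,.004):
        kk=k&(x>=a)&(x<a+.004)
        if kk.any(): print(round(a+.002,3),'zmed %.3f max %.3f min %.3f'%(np.median(z[kk]),z[kk].max(),z[kk].min()))
k=(z>.12); print('pen top',rk[k].mean(0),rk[k][rk[k][:,2]>.132].mean(0),rk[k][:,2].max(),k.sum())
k=(z>.079)&(z<.09)&(x<.02); print('bar',rk[k][:,:2].mean(0))
```

```text
walls 0.06 [(np.float64(-0.058), np.int64(54)), (np.float64(-0.054), np.int64(58)), (np.float64(-0.05), np.int64(45)), (np.float64(-0.046), np.int64(27)), (np.float64(-0.042), np.int64(24)), (np.float64(-0.038), np.int64(25)), (np.float64(-0.034), np.int64(28)), (np.float64(-0.03), np.int64(27)), (np.float64(-0.026), np.int64(24)), (np.float64(-0.022), np.int64(26)), (np.float64(-0.018), np.int64(27)), (np.float64(-0.014), np.int64(45)), (np.float64(-0.01), np.int64(60)), (np.float64(-0.006), np.int64(59)), (np.float64(-0.002), np.int64(60)), (np.float64(0.002), np.int64(60)), (np.float64(0.006), np.int64(60)), (np.float64(0.01), np.int64(33)), (np.float64(0.014), np.int64(20)), (np.float64(0.018), np.int64(26)), (np.float64(0.022), np.int64(29)), (np.float64(0.026), np.int64(28)), (np.float64(0.03), np.int64(25)), (np.float64(0.034), np.int64(25)), (np.float64(0.038), np.int64(23)), (np.float64(0.042), np.int64(31)), (np.float64(0.046), np.int64(48)), (np.float64(0.05), np.int64(61)), (np.float64(0.054), np.int64(47))]
walls 0.075 [(np.float64(-0.058), np.int64(94)), (np.float64(-0.
[... 3075 characters left out ...]
max 0.100 min 0.010
0.08 zmed 0.013 max 0.100 min 0.010
0.084 zmed 0.013 max 0.099 min 0.010
0.088 zmed 0.012 max 0.100 min 0.010
0.092 zmed 0.086 max 0.100 min 0.009
0.096 zmed 0.091 max 0.100 min 0.088
0.1 zmed 0.095 max 0.099 min 0.092
0.104 zmed 0.096 max 0.100 min 0.094
0.108 zmed 0.093 max 0.099 min 0.090
0.112 zmed 0.089 max 0.099 min 0.084
0.116 zmed 0.096 max 0.099 min 0.047
0.12 zmed 0.013 max 0.100 min 0.010
0.124 zmed 0.012 max 0.099 min 0.009
0.128 zmed 0.044 max 0.100 min 0.010
0.132 zmed 0.089 max 0.099 min 0.085
0.136 zmed 0.093 max 0.099 min 0.088
pen top [0.5825984  0.18709169 0.13536735] [0.58285969 0.18677682 0.1364591 ] 0.13969697190430086 170
bar [0.46758937 0.2120411 ]
```

```bash
python3 -m creep '[[0.3,-0.36,0.4,0,0.45],[0.28,-0.36,0.9,0,0.45],[0,0,1,0,0.45],[0,0,1,0,0.45],[0,0,1,0,0.45],[0,0,1,0,0.45],[0,0,0.7,0,0.45],[0,0,0.29,0,0.45],[0,0,0,0,0.45]]' 12
python3 -m creep '[[0,0,0,0,0],[0,0,0,0,0],[0,0,0,0,0],[0,0,0,0,0],[0,0,0,0,0]]'
python3 -m creep '[[0,0,-0.5,0,0],[0,0,-0.9,0,0],[0,0,-0.9,0,0],[0,0,-0.9,0,0],[0,0,-0.5,0,0],[0,0,0,0,0]]'
python3 - <<'E'
from h import *
im=load('top');P=cloud(im);px=im['pixels']
Q=P[155:220,235:285].reshape(-1,3);k=(Q[:,2]>.079)&(Q[:,2]<.092);C=Q[k][:,:2].astype(np.float32);print(k.sum(),cv2.minAreaRect(C))
d=np.radians(11.5);ex=np.array([np.cos(d),np.sin(d)]);ey=np.array([-ex[1],ex[0]])
o=np.array([.667,.0085]);x=(C-o)@ex;y=(C-o)@ey;print(np.percentile(x,[1,99]),np.percentile(y,[1,99]))
st()
E
```

```text
clock: 8.68
position: [0.581, 0.1877, 0.1056]
ee_rot: [0.028, -3.14, 0.0]
force: [0.1, 0.2, 0.1]
width: 0.446
gripper_force: 0.0
clock: 9.3
position: [0.5821, 0.1876, 0.106]
ee_rot: [-0.027, 3.141, 0.001]
force: [-0.1, 0.2, 3.6]
width: 0.138
gripper_force: 12.0
clock: 10.05
position: [0.5825, 0.1877, 0.2548]
ee_rot: [-0.027, 3.139, 0.002]
force: [-0.5, -0.1, -0.4]
width: 0.137
gripper_force: 12.0
185 ((0.6670873165130615, 0.012271314859390259), (0.11243417114019394, 0.06050194054841995), 11.098627090454102)
[-0.05492786  0.0560533 ] [-0.02639094  0.03389438]
t 10.05 p [0.5825 0.1877 0.2548] w 0.137 gf 12.0 F [-0.5 -0.1 -0.4]
R [[-1.0, -0.017, 0.003], [-0.017, 1.0, 0.001], [-0.003, 0.001, -1.0]] q [-0.56  0.39  0.23  1.58 -0.09  1.18  1.28]
```

Run:
```python
from h import *
go(.6405,.0055,.255,11.2)
```

```text
psi 0.98 turn -2.56 units; shift before turn [-1.37 -4.58 -0.  ]  after turn [-0.54 -4.75 -0.  ]
```

```bash
python3 -m creep '[[-0.23,-0.76,0,0,0],[-0.23,-0.76,0,0,0],[-0.23,-0.76,0,0,0],[-0.23,-0.77,0,0,0],[-0.23,-0.77,0,0,0],[-0.22,-0.76,0,0,0],[0,0,0,-0.86,0],[0,0,0,-0.85,0],[0,0,0,-0.85,0],[0,0,0,0,0]]'
python3 - <<'E'
from h import *
st(); print(psi()); go(.6405,.0055,.102,11.2)
E
```

```text
clock: 11.3
position: [0.639, 0.0052, 0.2519]
ee_rot: [0.306, -3.124, -0.0]
force: [-0.2, 0.0, 0.5]
width: 0.136
gripper_force: 12.0
t 11.3 p [0.639  0.0052 0.2519] w 0.136 gf 12.0 F [-0.2  0.   0.5]
R [[-0.981, -0.194, -0.002], [-0.194, 0.981, -0.0], [0.002, 0.0, -1.0]] q [-0.25  0.44  0.24  1.51 -0.11  1.2   1.77]
11.19730858882431
psi 11.2 turn -0.0 units; shift before turn [-0.04 -0.    3.75]  after turn [-0.04 -0.    3.75]
```

```bash
python3 -m creep '[[-0.04,0,0.6,0,0],[0,0,0.9,0,0],[0,0,0.9,0,0],[0,0,0.8,0,0],[0,0,0.4,0,0],[0,0,0.15,0,0],[0,0,0,0,0],[0,0,0,0,0.15],[0,0,0,0,0.25],[0,0,0,0,0.33],[0,0,0,0,0.33]]'
python3 -m creep '[[0,0,-0.5,0,0.33],[0,0,-0.9,0,0.33],[0,0,-1,0,0.33],[0,0,-1,0,0.33],[0,0,-1,0,0.33],[0,0,-1,0,0.33],[0,0,-1,0,0.33]]'
python3 - <<'E'
from h import *
go(.60,-.19,.36,0)
E
```

```text
clock: 12.68
position: [0.6413, 0.0056, 0.1038]
ee_rot: [-0.307, 3.126, 0.0]
force: [1.4, -0.1, 0.8]
width: 0.323
gripper_force: 0.0
clock: 13.55
position: [0.641, 0.0056, 0.361]
ee_rot: [-0.307, 3.126, 0.0]
force: [0.6, 0.3, 0.4]
width: 0.33
gripper_force: 0.0
psi 11.22 turn 2.8 units; shift before turn [ 1.96 -4.6   0.03]  after turn [ 1.03 -4.89  0.03]
```

```bash
python3 -m creep '[[0.33,-0.77,0,0,0.33],[0.33,-0.77,0,0,0.33],[0.33,-0.77,0,0,0.33],[0.33,-0.77,0,0,0.33],[0.32,-0.76,0,0,0.33],[0.32,-0.76,0,0,0.33],[0,0,0,0.95,0.33],[0,0,0,0.95,0.33],[0,0,0,0.9,0.33],[0,0,0,0,0.33]]'
python3 - <<'E'
from h import *
st(); im=grab('wrist','w3'); t=grab('top')
v=np.vstack([im['pixels'][:300], cv2.resize(t['pixels'][140:260,200:400],(640,384),interpolation=cv2.INTER_CUBIC)[:300]]); cv2.imwrite('pics/mix3.png',v)
E
```

```text
clock: 14.8
position: [0.6001, -0.1901, 0.3595]
ee_rot: [0.001, -3.142, 0.0]
force: [0.0, -0.2, 0.6]
width: 0.332
gripper_force: 0.0
t 14.8 p [ 0.6001 -0.1901  0.3595] w 0.332 gf 0.0 F [ 0.  -0.2  0.6]
R [[-1.0, -0.001, -0.0], [-0.001, 1.0, -0.0], [0.0, -0.0, -1.0]] q [-0.01  0.38  0.35  1.36 -0.13  1.42  1.91]
```

View pics/mix3.png

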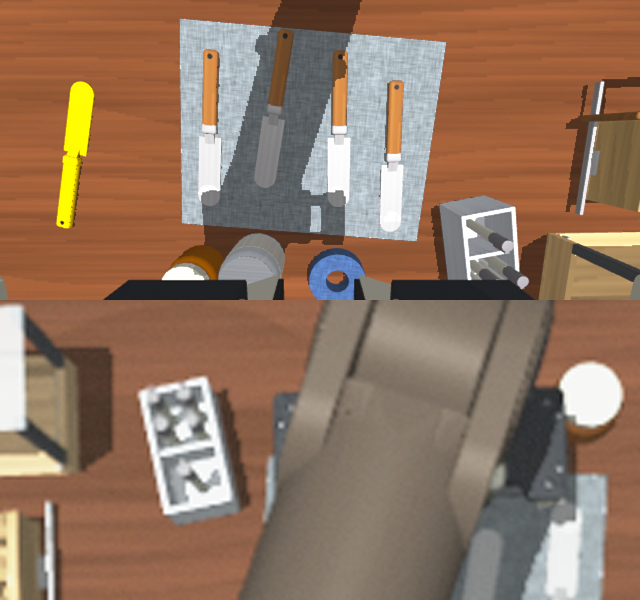

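The wrist view shows the pen standing in the pot's near cell. All four wooden-handled spatulas are unmoved, with handles at (210,85), (281,70), (340,90) and (394,120).

```bash
cat >> h.py <<'E'
def handles(im):
    P=cloud(im); z=P[...,2]; m=((z>.0095)&(z<.022)&(P[...,0]>.36)&(P[...,0]<.68)&(P[...,1]<-.03)&(P[...,1]>-.4)).astype(np.uint8)
    n,l,s,c=cv2.connectedComponentsWithStats(m); out=[]
    for i in range(1,n):
        if s[i,4]<150: continue
        Q=P[l==i]; r=cv2.minAreaRect(Q[:,:2].astype(np.float32)); 
        mu=np.array(r[0]); w,V=np.linalg.eigh(np.cov(Q[:,:2].T)); d=V[:,1]*np.sign(V[0,1])
        out.append((mu,np.degrees(np.arctan2(d[1],d[0])))); t=(Q[:,:2]-mu)@d
        bt=mu+d*np.percentile(t,.5); g=bt+d*.025
        print('c',np.round(c[i]),s[i,4],'mu',np.round(mu,4),'rect',np.round(r[1],3),'yaw %.1f'%out[-1][1],'z %.4f'%np.median(Q[:,2]),'grasp25',np.round(g,4))
    return out
E
python3 - <<'E'
from h import *
handles(load('wrist')); go(.41,-.25,.2,-10)
E
```

```text
c [280.  73.] 1354 mu [ 0.463  -0.2384] rect [0.019 0.105] yaw -10.6 z 0.0153 grasp25 [ 0.4373 -0.2336]
c [210.  93.] 1326 mu [ 0.4857 -0.3241] rect [0.019 0.105] yaw -5.8 z 0.0155 grasp25 [ 0.459  -0.3215]
c [339.  94.] 1295 mu [ 0.4856 -0.1656] rect [0.018 0.104] yaw -0.0 z 0.0154 grasp25 [ 0.4593 -0.1656]
c [394. 122.] 1248 mu [ 0.5183 -0.0969] rect [0.103 0.018] yaw 0.9 z 0.0153 grasp25 [ 0.4933 -0.0973]
psi 0.11 turn 2.53 units; shift before turn [ 4.76 -1.49  3.99]  after turn [ 4.42 -2.3   3.99]
```

```bash
python3 -m creep '[[0.66,0.59,0.5,-0.2,0.4],[0.66,0.59,0.5,0,0.4],[0.66,0.59,0.5,0,0.4],[0.66,0.59,0.5,0,0.4],[0,0,1,0,0.4],[0,0,1,0,0.4],[0,0,1,0,0.4],[0,0,1,0,0.4],[0,0,1,0,0.4],[0,0,1,0,0.4],[0,0,0,0,0.4]]' 35
python3 - <<'E'
from h import *
st();go(.493,-.0973,.0055,.9)
E
```

```text
clock: 16.27
position: [0.4916, -0.0967, 0.0376]
ee_rot: [0.024, -3.136, -0.001]
force: [-0.7, 0.1, 0.4]
width: 0.402
gripper_force: 0.0
t 16.27 p [ 0.4916 -0.0967  0.0376] w 0.402 gf 0.0 F [-0.7  0.1  0.4]
R [[-1.0, -0.015, -0.005], [-0.015, 1.0, 0.0], [0.005, 0.0, -1.0]] q [-0.08  0.5   0.22  2.08 -0.19  0.59  1.86]
psi 0.87 turn -0.01 units; shift before turn [-0.04 -0.02  0.8 ]  after turn [-0.04 -0.02  0.8 ]
```

```bash
python3 -m creep '[[0,0,0.5,0,0.4],[0,0,0.2,0,0.4],[0,0,0.1,0,0.4],[0,0,0,0,0.4],[0,0,0,0,0],[0,0,0,0,0],[0,0,0,0,0],[0,0,0,0,0],[0,0,0,0,0]]' 35
python3 -m creep '[[0,0,-0.2,0,0],[0,0,-0.5,0,0],[0,0,-0.8,0,0],[0,0,-1,0,0],[0,0,-1,0,0],[0,0,-1,0,0],[0,0,-1,0,0],[0,0,-1,0,0],[0,0,-0.7,0,0],[0,0,-0.3,0,0],[0,0,0,0,0]]'
python3 -m creep '[[0,0,0,0,0],[0,0,0,0,0],[0,0,0,0,0],[0,0,0,0,0],[0,0,0,0,0],[0,0,0,0,0]]' 3
python3 - <<'E'
from h import *
st(); im=grab('scene'); cv2.imwrite('pics/s4.png',cv2.resize(im['pixels'][180:420,220:540],(640,480)))
E
```

```text
clock: 17.4
position: [0.4937, -0.0969, 0.0076]
ee_rot: [-0.023, 3.141, 0.0]
force: [0.2, -0.0, 1.0]
width: 0.195
gripper_force: 35.0
clock: 18.77
position: [0.4934, -0.0969, 0.3077]
ee_rot: [-0.022, 3.141, 0.0]
force: [-0.1, 0.1, -1.6]
width: 0.188
gripper_force: 35.0
clock: 19.52
position: [0.4936, -0.0969, 0.3076]
ee_rot: [-0.022, 3.141, 0.0]
force: [0.7, -0.1, -1.1]
width: 0.195
gripper_force: 3.0
t 19.52 p [ 0.4936 -0.0969  0.3076] w 0.195 gf 3.0 F [ 0.7 -0.1 -1.1]
R [[-1.0, -0.014, 0.0], [-0.014, 1.0, 0.0], [-0.0, 0.0, -1.0]] q [-0.18  0.17  0.32  1.76 -0.06  1.23  1.74]
```

View pics/s4.png

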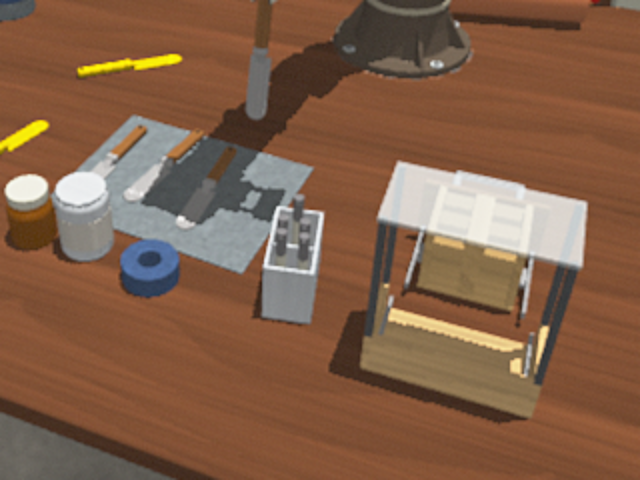

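The scene crop shows the spatula hanging blade down, tip at about (257,117), clear of the mat. I'll shake it a little, then measure the tilt.

```bash
cat >> h.py <<'E'
def hang(im):
    s=readout.observe(); p=s['position']; P=cloud(im).reshape(-1,3)
    k=(abs(P[:,0]-p[0])<.07)&(abs(P[:,1]-p[1])<.03)&(P[:,2]<p[2]-.02)&(P[:,2]>p[2]-.175)
    Q=P[k]-p; print('n',k.sum(),'zmin %.4f'%Q[:,2].min())
    B=Q[(Q[:,2]<-.075)] ; a=np.polyfit(B[:,2],B[:,0],1); b=np.polyfit(B[:,2],B[:,1],1)
    print('blade slope dx/dz %.3f dy/dz %.3f (deg %.1f %.1f)'%(a[0],b[0],np.degrees(np.arctan(a[0])),np.degrees(np.arctan(b[0]))),'at z=-.155 x %.4f y %.4f'%(np.polyval(a,-.155),np.polyval(b,-.155)))
E
python3 -m creep '[[0.25,0,0,0,0],[-0.25,0,0,0,0],[-0.25,0,0,0,0],[0.25,0,0,0,0],[0.2,0,0,0,0],[-0.2,0,0,0,0],[-0.15,0,0,0,0],[0.15,0,0,0,0],[0.1,0,0,0,0],[-0.1,0,0,0,0],[0,0,0,0,0],[0,0,0,0,0]]' 3
python3 -m creep '[[0,0,0,0,0],[0,0,0,0,0],[0,0,0,0,0]]' 35
python3 - <<'E'
from h import *
st(); hang(grab('scene')); go(.5826,.1858,.33,1)
E
```

```text
clock: 21.08
position: [0.4936, -0.0969, 0.3075]
ee_rot: [0.023, -3.141, 0.0]
force: [0.0, 0.3, -0.5]
width: 0.198
gripper_force: 3.0
clock: 21.45
position: [0.4935, -0.0969, 0.3075]
ee_rot: [-0.023, 3.141, 0.0]
force: [-0.2, 0.7, -1.8]
width: 0.191
gripper_force: 35.0
t 21.45 p [ 0.4935 -0.0969  0.3075] w 0.191 gf 35.0 F [-0.2  0.7 -1.8]
R [[-1.0, -0.014, 0.0], [-0.014, 1.0, 0.0], [-0.0, 0.0, -1.0]] q [-0.18  0.17  0.32  1.76 -0.06  1.23  1.74]
n 435 zmin -0.1668
blade slope dx/dz -0.105 dy/dz 0.007 (deg -6.0 0.4) at z=-.155 x 0.0069 y -0.0027
psi 0.82 turn -0.04 units; shift before turn [-2.33  7.04 -0.56]  after turn [-2.35  7.03 -0.56]
```

```bash
python3 -m creep '[[-0.15,0.4,-0.1,0,0],[-0.25,0.79,-0.1,0,0],[-0.25,0.79,-0.1,0,0],[-0.25,0.79,-0.1,0,0],[-0.25,0.79,0,0,0],[-0.25,0.79,0,0,0],[-0.25,0.79,0,0,0],[-0.25,0.79,0,0,0],[-0.2,0.75,0,0,0],[-0.13,0.4,0,0,0],[0,0,0,0,0],[0,0,0,0,0]]'
python3 - <<'E'
from h import *
st(); hang(grab('scene')); go(.5784,.187,.247,.9)
E
```

```text
clock: 23.0
position: [0.5787, 0.1862, 0.3236]
ee_rot: [-0.02, 3.141, -0.001]
force: [-0.7, -1.0, -1.1]
width: 0.191
gripper_force: 35.0
t 23.0 p [0.5787 0.1862 0.3236] w 0.191 gf 35.0 F [-0.7 -1.  -1.1]
R [[-1.0, -0.013, 0.0], [-0.013, 1.0, -0.001], [-0.0, -0.001, -1.0]] q [-0.53  0.35  0.18  1.48 -0.06  1.33  1.24]
n 533 zmin -0.1500
blade slope dx/dz -0.102 dy/dz 0.008 (deg -5.8 0.4) at z=-.155 x 0.0064 y -0.0027
psi 0.71 turn -0.05 units; shift before turn [0.01 0.03 1.92]  after turn [0.01 0.03 1.92]
```

```bash
python3 -m creep '[[0,0.03,0.5,0,0],[0,0,0.8,0,0],[0,0,0.6,0,0],[0,0,0,0,0]]'
python3 -m creep '[[0,0,0,0,0],[0,0,0,0,0],[0,0,0.3,0,0],[0,0,0.4,0,0],[0,0,0.4,0,0],[0,0,0.3,0,0],[0,0,0.2,0,0],[0,0,0.1,0,0],[0,0,0,0,0]]' 4
python3 - <<'E'
from h import *
st(); im=grab('scene'); cv2.imwrite('pics/s5.png',cv2.resize(im['pixels'][230:400,340:540],(640,544),interpolation=cv2.INTER_CUBIC)); hang(im)
E
```

```text
clock: 23.55
position: [0.5776, 0.1872, 0.2462]
ee_rot: [0.02, -3.139, 0.002]
force: [0.0, -0.0, 0.2]
width: 0.191
gripper_force: 35.0
clock: 24.68
position: [0.579, 0.1888, 0.1798]
ee_rot: [-0.022, 3.141, 0.0]
force: [0.1, -0.2, 0.1]
width: 0.193
gripper_force: 4.0
t 24.68 p [0.579  0.1888 0.1798] w 0.193 gf 4.0 F [ 0.1 -0.2  0.1]
R [[-1.0, -0.014, 0.001], [-0.014, 1.0, 0.0], [-0.001, 0.0, -1.0]] q [-0.51  0.45  0.16  1.68 -0.08  1.01  1.26]
n 687 zmin -0.1748
blade slope dx/dz -0.006 dy/dz 0.003 (deg -0.3 0.2) at z=-.155 x 0.0338 y 0.0002
```

View pics/s5.png

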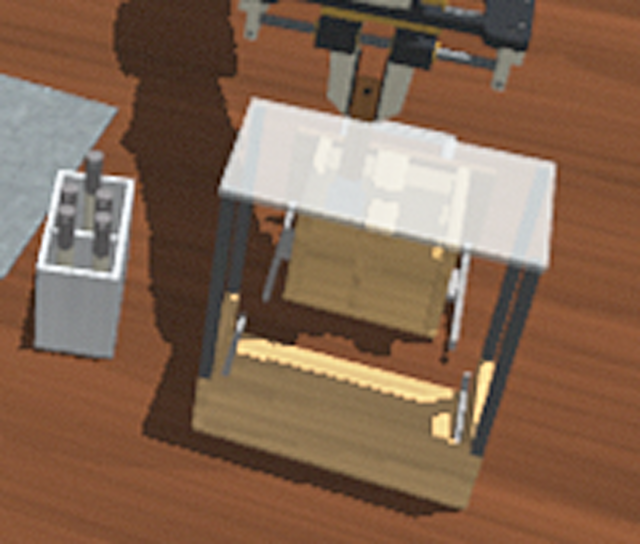

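The crop shows the spatula in the far right slot with its handle butt between the fingers. I'll release it, check it, and go for the next.

```bash
python3 -m creep '[[0,0,0.1,0,0],[0,0,0.05,0,0],[0,0,0,0,0],[0,0,0,0,0.25],[0,0,0,0,0.32],[0,0,0,0,0.36],[0,0,-0.3,0,0.36],[0,0,-0.6,0,0.36],[0,0,-1,0,0.36],[0,0,-1,0,0.36],[0,0,-1,0,0.4],[0,0,-0.9,0,0.4]]'
python3 -m creep '[[-0.05,-0.5,0,0.1,0.4],[-0.05,-1,0,0.1,0.4],[-0.05,-1,0,0,0.4],[-0.05,-1,0,0,0.4],[-0.05,-1,0,0,0.4],[-0.05,-1,0,0,0.4],[-0.05,-1,0,0,0.4],[-0.05,-1,0,0,0.4],[-0.05,-0.5,0,0,0.4],[0,0,0,0,0.4],[0,0,0,0,0.4]]'
python3 - <<'E'
from h import *
s=st(); im=grab('wrist'); handles(im); t=grab('top'); P=cloud(t)
k=(P[...,2]>.185)&(P[...,2]<.215)&(P[...,0]<.65)&(P[...,0]>.5)&(P[...,1]>.1)&(P[...,1]<.3); print('butts',k.sum(),P[k].mean(0),P[k][:,2].max())
v=np.hstack([cv2.resize(t['pixels'][160:240,140:240],(400,320),interpolation=cv2.INTER_CUBIC),cv2.resize(im['pixels'][:320],(400,320)) if 0 else im['pixels'][:320,120:520]]); cv2.imwrite('pics/mix6.png',v)
go(.4593,-.1656,.03,0)
E
```

```text
clock: 26.22
position: [0.5786, 0.1886, 0.3682]
ee_rot: [-0.022, 3.14, 0.001]
force: [-0.2, 0.5, -0.4]
width: 0.401
gripper_force: 0.0
clock: 27.6
position: [0.5975, -0.1292, 0.3653]
ee_rot: [0.004, -3.141, -0.002]
force: [-0.3, -0.2, 0.3]
width: 0.401
gripper_force: 0.0
t 27.6 p [ 0.5975 -0.1292  0.3653] w 0.401 gf 0.0 F [-0.3 -0.2  0.3]
R [[-1.0, -0.002, -0.0], [-0.002, 1.0, 0.001], [0.0, 0.001, -1.0]] q [-0.09  0.34  0.32  1.4  -0.11  1.42  1.8 ]
c [230.  76.] 1332 mu [ 0.4627 -0.2384] rect [0.019 0.104] yaw -10.6 z 0.0154 grasp25 [ 0.437  -0.2336]
c [162.  95.] 1331 mu [ 0.4848 -0.3239] rect [0.019 0.104] yaw -5.5 z 0.0154 grasp25 [ 0.4589 -0.3215]
c [290.  96.] 1273 mu [ 0.4855 -0.1655] rect [0.104 0.018] yaw 0.2 z 0.0153 grasp25 [ 0.4589 -0.1656]
butts 35 [0.56390492 0.1881459  0.19810796] 0.20571168072311874
psi 0.18 turn 0.05 units; shift before turn [ 3.46 -0.9   8.39]  after turn [ 3.46 -0.91  8.39]
```

View pics/mix6.png

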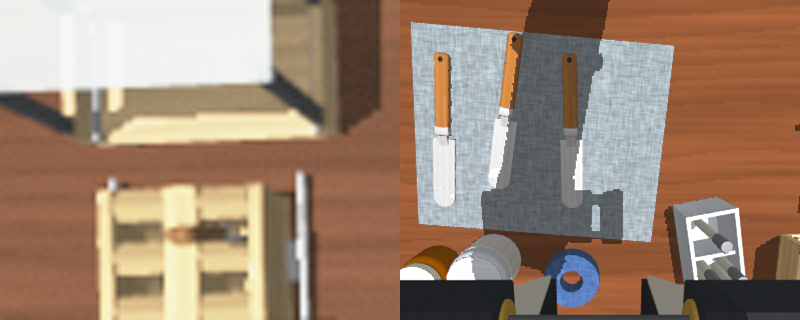

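The mosaic shows spatula one standing fully down in slot 2 with a slight lean. Three spatulas remain on the mat, unmoved.

```bash
python3 -m creep '[[0.8,-0.2,0.3,0.05,0.4],[0.9,-0.25,0.5,0,0.4],[0.9,-0.25,0.7,0,0.4],[0.86,-0.21,1,0,0.4],[0,0,1,0,0.4],[0,0,1,0,0.4],[0,0,1,0,0.4],[0,0,1,0,0.4],[0,0,1,0,0.4],[0,0,0.8,0,0.4],[0,0,0,0,0.4]]' 35
python3 - <<'E'
from h import *
st(); go(.4591,-.1656,.0055,.1)
E
```

```text
clock: 29.08
position: [0.4576, -0.1658, 0.032]
ee_rot: [-0.002, -3.138, -0.002]
force: [-0.3, 0.1, 0.5]
width: 0.401
gripper_force: 0.0
t 29.07 p [ 0.4576 -0.1658  0.032 ] w 0.401 gf 0.0 F [-0.3  0.1  0.5]
R [[-1.0, 0.002, -0.004], [0.002, 1.0, 0.001], [0.004, 0.001, -1.0]] q [ 0.06  0.49  0.24  2.12 -0.21  0.56  2.02]
psi -0.09 turn -0.05 units; shift before turn [-0.04  0.01  0.66]  after turn [-0.04  0.01  0.66]
```

```bash
python3 -m creep '[[0,0,0.4,0,0.4],[0,0,0.2,0,0.4],[0,0,0.06,0,0.4],[0,0,0,0,0.4],[0,0,0,0,0],[0,0,0,0,0],[0,0,0,0,0],[0,0,0,0,0],[0,0,0,0,0]]' 35
python3 -m creep '[[0,0,-0.2,0,0],[0,0,-0.5,0,0],[0,0,-0.8,0,0],[0,0,-1,0,0],[0,0,-1,0,0],[0,0,-1,0,0],[0,0,-1,0,0],[0,0,-1,0,0],[0,0,-0.7,0,0],[0,0,-0.5,0,0],[0,0,-0.3,0,0],[0,0,0,0,0]]'
python3 -m creep '[[0,0,0,0,0],[0,0,0,0,0],[0,0,0,0,0],[0,0,0,0,0],[0.2,0,0,0,0],[-0.2,0,0,0,0],[0.2,0,0,0,0],[-0.2,0,0,0,0],[0.1,0,0,0,0],[-0.1,0,0,0,0],[0,0,0,0,0],[0,0,0,0,0]]' 3
python3 -m creep '[[0,0,0,0,0],[0,0,0,0,0],[0,0,0,0,0]]' 35
python3 - <<'E'
from h import *
st(); hang(grab('scene')); go(.5775,.2465,.325,1)
E
```

```text
clock: 30.2
position: [0.4589, -0.1672, 0.0071]
ee_rot: [0.005, 3.141, 0.0]
force: [0.7, -0.1, -0.1]
width: 0.19
gripper_force: 34.8
clock: 31.7
position: [0.4589, -0.1674, 0.3276]
ee_rot: [0.005, 3.141, -0.0]
force: [-0.7, 0.6, -0.8]
width: 0.188
gripper_force: 34.8
clock: 33.2
position: [0.4589, -0.1673, 0.3271]
ee_rot: [-0.005, -3.142, -0.0]
force: [-0.8, 0.1, -0.2]
width: 0.191
gripper_force: 3.0
clock: 33.58
position: [0.4588, -0.1673, 0.3271]
ee_rot: [0.005, 3.142, 0.0]
force: [-0.5, 0.1, -0.8]
width: 0.189
gripper_force: 35.0
t 33.58 p [ 0.4588 -0.1673  0.3271] w 0.189 gf 35.0 F [-0.5  0.1 -0.8]
R [[-1.0, 0.003, 0.0], [0.003, 1.0, 0.0], [-0.0, 0.0, -1.0]] q [-0.06  0.13  0.35  1.76 -0.05  1.27  1.86]
n 381 zmin -0.1665
blade slope dx/dz 0.022 dy/dz 0.011 (deg 1.3 0.6) at z=-.155 x -0.0148 y -0.0022
psi -0.18 turn -0.3 units; shift before turn [-2.93 10.35  0.05]  after turn [-3.15 10.29  0.05]
```

Run:
```python
from h import *
im=load('scene'); P=cloud(im); Q=P.reshape(-1,3); k=(Q[:,2]>.081)&(Q[:,2]<.089)&(abs(Q[:,0]-.667)<.09)&(abs(Q[:,1]-.01)<.06); print(k.sum(),cv2.minAreaRect(Q[k][:,:2].astype(np.float32)))
k=(abs(Q[:,2]-.0985)<.006)&(Q[:,0]>.45)&(Q[:,0]<.65)&(Q[:,1]>.1)&(Q[:,1]<.3); print('rack tops',k.sum(),np.percentile(Q[k],[2,98],axis=0))
p=readout.observe()['position']; k=(abs(Q[:,0]-p[0])<.03)&(abs(Q[:,1]-p[1])<.05)&(Q[:,2]>p[2]+.003)&(Q[:,2]<p[2]+.018); D=Q[k]-p
print('fingers',k.sum(),np.percentile(D,[2,50,98],axis=0))
# handle face below the fingers
k=(abs(Q[:,0]-p[0])<.03)&(abs(Q[:,1]-p[1])<.012)&(Q[:,2]>p[2]-.065)&(Q[:,2]<p[2]-.01); D=Q[k]-p; print('handle',k.sum(),np.polyfit(D[:,2],D[:,0],1),np.median(D[:,1]))
```

```text
242 ((0.6707156896591187, 0.00879422202706337), (0.11527831852436066, 0.06010653078556061), 11.277506828308105)
rack tops 37 [[0.60789065 0.15996454 0.09259388]
 [0.61696817 0.27039892 0.0993716 ]]
fingers 88 [[-0.00632549 -0.02456772  0.00364632]
 [ 0.00893757 -0.006878    0.01208617]
 [ 0.01394717  0.02177321  0.01759953]]
handle 127 [ 0.01891261 -0.00338809] -0.0011341063889097336
```

```bash
python3 -m creep '[[0,0.3,0,-0.3,0],[-0.3,0.9,0,0,0],[-0.33,0.9,0,0,0],[-0.33,0.9,0,0,0],[-0.33,0.9,0,0,0],[-0.33,0.9,0,0,0],[-0.33,0.9,0,0,0],[-0.33,0.9,0,0,0],[-0.33,0.9,0,0,0],[-0.33,0.9,0,0,0],[-0.33,0.9,0,0,0],[-0.33,0.99,0.2,0,0]]'
python3 -m creep '[[0,0,0,0,0],[0,0,0,0,0]]'
python3 - <<'E'
from h import *
s=st(); im=grab('wrist'); hang(grab('scene')); cv2.imwrite('pics/w7.png',cv2.resize(im['pixels'][40:330,180:480],(600,580)))
P=cloud(im).reshape(-1,3);p=s['position'];k=(abs(P[:,0]-p[0])<.05)&(abs(P[:,1]-p[1])<.025)&(P[:,2]<p[2]-.08)&(P[:,2]>p[2]-.18);D=P[k]-p
if k.sum()>10: 
  print(k.sum(),np.polyfit(D[:,2],D[:,0],1),np.polyfit(D[:,2],D[:,1],1),D[:,2].min()); b=D[D[:,2]<-.14]; print('tip',b.mean(0))
go(.596,.2465,.25,1)
E
```

```text
clock: 35.12
position: [0.5958, 0.2489, 0.3196]
ee_rot: [-0.029, 3.141, 0.001]
force: [0.3, -0.5, -0.5]
width: 0.191
gripper_force: 35.0
clock: 35.38
position: [0.5953, 0.2469, 0.3189]
ee_rot: [0.029, -3.141, 0.001]
force: [-0.8, -0.5, 0.2]
width: 0.185
gripper_force: 35.0
t 35.38 p [0.5953 0.2469 0.3189] w 0.185 gf 35.0 F [-0.8 -0.5  0.2]
R [[-1.0, -0.019, -0.001], [-0.019, 1.0, -0.001], [0.001, -0.001, -1.0]] q [-0.56  0.41  0.12  1.38 -0.05  1.35  1.16]
n 565 zmin -0.1483
blade slope dx/dz 0.683 dy/dz 0.026 (deg 34.3 1.5) at z=-.155 x -0.0324 y -0.0033
1013 [ 0.02389246 -0.01476324] [-0.0001297 -0.0010589] -0.16619483888688247
tip [-0.01832913 -0.0011411  -0.15262072]
psi 0.96 turn -0.01 units; shift before turn [-0.01  0.02  1.74]  after turn [-0.01  0.02  1.74]
```

View pics/w7.png

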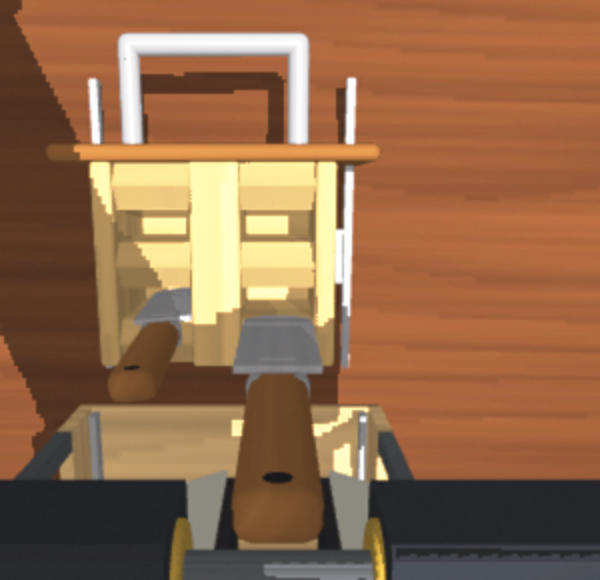

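The wrist view shows the blade hanging over slot 3, tip edge at about (278,320). The first spatula stands in slot 2 at (150,350).

```bash
python3 -m creep '[[-0.07,0,0.3,0,0],[0,0,0.6,0,0],[0,0,0.6,0,0],[0,0,0.3,0,0],[0,0,0,0,0]]'
python3 -m creep '[[0,0,0,0,0],[0,0,0,0,0],[0,0,0.3,0,0],[0,0,0.4,0,0],[0,0,0.4,0,0],[0,0,0.3,0,0],[0,0,0.2,0,0],[0,0,0.1,0,0],[0,0,0,0,0]]' 4
python3 -m creep '[[0,0,0.05,0,0],[0,0,0,0,0],[0,0,0,0,0.25],[0,0,0,0,0.32],[0,0,0,0,0.36],[0,0,-0.3,0,0.36],[0,0,-0.6,0,0.36],[0,0,-1,0,0.36],[0,0,-1,0,0.36],[0,0,-1,0,0.4],[0,0,-0.9,0,0.4]]'
python3 - <<'E'
from h import *
s=st(); im=grab('wrist');P=cloud(im)
k=(P[...,2]>.185)&(P[...,2]<.22)&(P[...,0]<.65)&(P[...,0]>.48)&(P[...,1]>.1)&(P[...,1]<.3)
for c in (P[...,1]<.215,P[...,1]>.215):
  q=P[k&c]; print(len(q), q.mean(0) if len(q) else '', q[:,2].max() if len(q) else '')
go(.60,-.16,.36,0)
E
```

```text
clock: 36.1
position: [0.5982, 0.2463, 0.2463]
ee_rot: [0.027, -3.14, 0.001]
force: [0.5, 0.4, -0.7]
width: 0.194
gripper_force: 35.0
clock: 37.22
position: [0.5988, 0.2469, 0.1795]
ee_rot: [-0.028, 3.141, 0.0]
force: [-0.0, -0.3, -0.0]
width: 0.197
gripper_force: 4.0
clock: 38.6
position: [0.5985, 0.2468, 0.3718]
ee_rot: [-0.028, 3.14, 0.001]
force: [-0.1, 0.1, 0.8]
width: 0.4
gripper_force: 0.0
t 38.6 p [0.5985 0.2468 0.3718] w 0.4 gf 0.0 F [-0.1  0.1  0.8]
R [[-1.0, -0.018, 0.001], [-0.018, 1.0, 0.001], [-0.001, 0.001, -1.0]] q [-0.56  0.4   0.13  1.28 -0.05  1.47  1.16]
331 [0.59826341 0.19292719 0.19808376] 0.2029088707543641
326 [0.60113401 0.24691355 0.1973455 ] 0.20204161301892154
psi 1.02 turn 0.25 units; shift before turn [  0.17 -10.18   0.42]  after turn [-1.000e-02 -1.018e+01  4.200e-01]
```

```bash
python3 -m creep '[[0.02,-0.6,0,0.25,0.4],[0.02,-0.9,0,0,0.4],[0.02,-0.95,0,0,0.4],[0.02,-0.95,0,0,0.4],[0.02,-0.95,0,0,0.4],[0.02,-0.95,0,0,0.4],[0.02,-0.95,0,0,0.4],[0.02,-0.95,0,0,0.4],[0,-0.95,0,0,0.4],[0,-0.95,0,0,0.4],[0,-0.95,0.3,0,0.4],[0,0,0,0,0.4]]'
python3 - <<'E'
from h import *
st(); im=grab('wrist'); o=handles(im); go(.437,-.2336,.03,-10.6)
E
```

```text
clock: 40.15
position: [0.5905, -0.1603, 0.356]
ee_rot: [-0.011, -3.139, 0.003]
force: [-0.3, 0.2, 0.2]
width: 0.399
gripper_force: 0.0
t 40.15 p [ 0.5905 -0.1603  0.356 ] w 0.399 gf 0.0 F [-0.3  0.2  0.2]
R [[-1.0, 0.007, -0.003], [0.007, 1.0, -0.002], [0.003, -0.002, -1.0]] q [-0.02  0.34  0.28  1.41 -0.09  1.4   1.83]
c [255.  82.] 1356 mu [ 0.4619 -0.2385] rect [0.019 0.104] yaw -10.6 z 0.0154 grasp25 [ 0.4368 -0.2338]
c [185. 103.] 1342 mu [ 0.4848 -0.3238] rect [0.019 0.104] yaw -5.8 z 0.0154 grasp25 [ 0.459  -0.3212]
psi -0.24 turn 2.59 units; shift before turn [ 3.85 -1.91  8.16]  after turn [ 3.44 -2.57  8.16]
```

```bash
python3 -m creep '[[0.7,-0.3,0.2,0,0.4],[0.8,-0.4,0.5,0,0.4],[0.8,-0.4,0.7,0,0.4],[0.8,-0.4,0.7,0,0.4],[0.75,-0.41,0.7,0,0.4],[0,0,1,0.87,0.4],[0,0,1,0.86,0.4],[0,0,1,0.86,0.4],[0,0,1,0,0.4],[0,0,1,0,0.4],[0,0,0.3,0,0.4],[0,0,0,0,0.4]]' 35
python3 - <<'E'
from h import *
st(); go(.437,-.2337,.0055,-10.6)
E
```

```text
clock: 41.7
position: [0.4387, -0.2312, 0.0333]
ee_rot: [-0.282, -3.128, -0.001]
force: [0.3, -0.3, -0.8]
width: 0.402
gripper_force: 0.0
t 41.7 p [ 0.4387 -0.2312  0.0333] w 0.402 gf 0.0 F [ 0.3 -0.3 -0.8]
R [[-0.984, 0.179, -0.001], [0.179, 0.984, 0.001], [0.001, 0.0, -1.0]] q [ 0.19  0.5   0.26  2.1  -0.23  0.57  1.99]
psi -10.32 turn 0.07 units; shift before turn [ 0.03 -0.07  0.69]  after turn [ 0.03 -0.07  0.69]
```

```bash
python3 -m creep '[[0.03,-0.07,0.4,0.07,0.4],[0,0,0.2,0,0.4],[0,0,0.09,0,0.4],[0,0,0,0,0.4],[0,0,0,0,0],[0,0,0,0,0],[0,0,0,0,0],[0,0,0,0,0],[0,0,0,0,0]]' 35
python3 -m creep '[[0,0,-0.2,0,0],[0,0,-0.5,0,0],[0,0,-0.8,0,0],[0,0,-1,0,0],[0,0,-1,0,0],[0,0,-1,0,0],[0,0,-1,0,0],[0,0,-1,0,0],[0,0,-0.7,0,0],[0,0,-0.5,0,0],[0,0,-0.3,0,0],[0,0,0,0,0]]'
python3 -m creep '[[0,0,0,0,0],[0,0,0,0,0],[0,0,0,0,0],[0,0,0,0,0],[0.2,0,0,0,0],[-0.2,0,0,0,0],[0.2,0,0,0,0],[-0.2,0,0,0,0],[0.1,0,0,0,0],[-0.1,0,0,0,0],[0,0,0,0,0],[0,0,0,0,0]]' 3
python3 -m creep '[[0,0,0,0,0],[0,0,0,0,0],[0,0,0,0,0]]' 35
cat >> h.py <<'E'
def hangw(im,slot=None):
    s=readout.observe(); P=cloud(im).reshape(-1,3);p=s['position'];k=(abs(P[:,0]-p[0])<.06)&(abs(P[:,1]-p[1])<.03)&(P[:,2]<p[2]-.08)&(P[:,2]>p[2]-.18);D=P[k]-p
    if k.sum()<10: print('no hang'); return
    a=np.polyfit(D[:,2],D[:,0],1); b=D[D[:,2]<-.14]; print(k.sum(),'slope',np.round(a,4),'zmin %.4f'%D[:,2].min(),'lowest pts',np.round(b.mean(0),4),'y-range',np.round(np.percentile(D[:,1],[1,99]),4))
E
python3 - <<'E'
from h import *
st(); hangw(grab('wrist')); go(.556,.186,.32,1)
E
```

```text
clock: 42.82
position: [0.4371, -0.2342, 0.0056]
ee_rot: [0.291, 3.128, -0.0]
force: [-0.2, -0.7, 1.1]
width: 0.189
gripper_force: 35.0
clock: 44.32
position: [0.437, -0.2342, 0.326]
ee_rot: [0.291, 3.127, -0.0]
force: [0.3, 1.0, -1.1]
width: 0.191
gripper_force: 35.0
clock: 45.82
position: [0.4371, -0.2341, 0.3255]
ee_rot: [-0.291, -3.128, -0.0]
force: [-0.2, -0.3, -1.1]
width: 0.2
gripper_force: 3.0
clock: 46.2
position: [0.437, -0.2341, 0.3255]
ee_rot: [0.291, 3.128, 0.0]
force: [-0.2, 0.1, -1.8]
width: 0.191
gripper_force: 35.0
t 46.2 p [ 0.437  -0.2341  0.3255] w 0.191 gf 35.0 F [-0.2  0.1 -1.8]
R [[-0.983, 0.184, 0.0], [0.184, 0.983, 0.0], [-0.0, 0.0, -1.0]] q [ 0.07  0.14  0.37  1.74 -0.05  1.26  1.84]
662 slope [-0.1246 -0.0119] zmin -0.1662 lowest pts [ 0.0073 -0.0021 -0.1529] y-range [-0.0148  0.0127]
psi -10.62 turn -2.9 units; shift before turn [-0.99 10.87  0.14]  after turn [-3.16 10.45  0.14]
```

```bash
python3 -m creep '[[0,0,0,0,0],[0,0,0,0,0],[-0.3,0,0,0,0],[0.1,0,0,0,0],[0.1,0,0,0,0],[0.1,0,0,0,0],[0,0,0,0,0],[0,0,0,0,0]]' 3
python3 -m creep '[[0,0,0,0,0],[0,0,0,0,0],[0,0,0,0,0]]' 35
python3 - <<'E'
from h import *
st(); hangw(grab('wrist'))
E
```

```text
clock: 47.25
position: [0.437, -0.2341, 0.3256]
ee_rot: [0.291, 3.128, 0.0]
force: [-0.5, 0.5, -1.0]
width: 0.196
gripper_force: 3.0
clock: 47.62
position: [0.4371, -0.2342, 0.3255]
ee_rot: [-0.291, -3.128, -0.0]
force: [0.2, -0.6, -1.3]
width: 0.191
gripper_force: 35.0
t 47.62 p [ 0.4371 -0.2342  0.3255] w 0.191 gf 35.0 F [ 0.2 -0.6 -1.3]
R [[-0.983, 0.184, -0.0], [0.184, 0.983, 0.0], [0.0, 0.0, -1.0]] q [ 0.07  0.14  0.37  1.74 -0.05  1.26  1.84]
675 slope [-0.1172 -0.0121] zmin -0.1683 lowest pts [ 0.0061 -0.0018 -0.1543] y-range [-0.0144  0.013 ]
```

```bash
python3 -m creep '[[0,0,0,-0.97,0],[0,0,0,-0.97,0],[0,0,0,-0.97,0]]'
python3 -m creep '[[-0.15,0.5,0,0,0],[-0.25,0.95,0,0,0],[-0.25,0.95,0,0,0],[-0.25,0.95,0,0,0],[-0.25,0.95,0,0,0],[-0.25,0.95,0,0,0],[-0.25,0.95,0,0,0],[-0.25,0.95,0,0,0],[-0.25,0.95,0,0,0],[-0.25,0.95,0,0,0],[-0.25,0.95,0,0,0],[-0.12,0.45,0,0,0]]'
python3 -m creep '[[0,0,0,0,0],[0,0,0,0,0]]'
python3 - <<'E'
from h import *
st(); hangw(grab('wrist')); go(.5406,.1857,.247,1)
E
```

```text
clock: 48.05
position: [0.4371, -0.2341, 0.3255]
ee_rot: [-0.032, 3.141, 0.0]
force: [0.9, 1.2, -1.5]
width: 0.193
gripper_force: 35.0
clock: 49.55
position: [0.5403, 0.1881, 0.3251]
ee_rot: [0.032, -3.141, -0.001]
force: [0.0, -1.1, -1.2]
width: 0.189
gripper_force: 35.0
clock: 49.8
position: [0.5405, 0.1838, 0.3256]
ee_rot: [-0.025, 3.141, -0.002]
force: [0.2, -0.1, -0.0]
width: 0.19
gripper_force: 35.0
t 49.8 p [0.5405 0.1838 0.3256] w 0.19 gf 35.0 F [ 0.2 -0.1 -0. ]
R [[-1.0, -0.016, 0.0], [-0.016, 1.0, -0.001], [-0.0, -0.001, -1.0]] q [-0.47  0.28  0.06  1.56 -0.02  1.31  1.18]
678 slope [-0.1192 -0.0124] zmin -0.1683 lowest pts [ 0.0061 -0.0007 -0.1547] y-range [-0.0144  0.013 ]
psi 0.89 turn -0.03 units; shift before turn [-0.    0.05  1.97]  after turn [-0.    0.05  1.97]
```

```bash
python3 -m creep '[[0,0.05,0.4,0,0],[0,0,0.7,0,0],[0,0,0.6,0,0],[0,0,0.25,0,0],[0,0,0,0,0]]'
python3 -m creep '[[0,0,0,0,0],[0,0,0,0,0],[0,0,0.3,0,0],[0,0,0.4,0,0],[0,0,0.4,0,0],[0,0,0.3,0,0],[0,0,0.2,0,0],[0,0,0.06,0,0],[0,0,0,0,0]]' 4
python3 -m creep '[[0,0,0.05,0,0],[0,0,0,0,0],[0,0,0,0,0.25],[0,0,0,0,0.32],[0,0,0,0,0.36],[0,0,-0.3,0,0.36],[0,0,-0.6,0,0.36],[0,0,-1,0,0.36],[0,0,-1,0,0.36],[0,0,-1,0,0.4],[-0.6,0,-0.9,0,0.4],[-0.6,0,0,0,0.4]]'
python3 - <<'E'
from h import *
s=st(); im=grab('wrist','w8')
P=cloud(im)
k=((P[...,2]>.185)&(P[...,2]<.22)&(P[...,0]<.65)&(P[...,0]>.48)&(P[...,1]>.1)&(P[...,1]<.3)).astype(np.uint8)
n,l,S,c=cv2.connectedComponentsWithStats(k)
for i in range(1,n):
  if S[i,4]>40: q=P[l==i]; print(np.round(c[i]),np.round(q.mean(0),3),q[:,2].max())
go(.59,-.18,.36,0)
E
```

```text
clock: 50.48
position: [0.54, 0.1873, 0.2469]
ee_rot: [0.027, -3.14, 0.001]
force: [0.8, -0.2, -0.7]
width: 0.192
gripper_force: 35.0
clock: 51.6
position: [0.5407, 0.1879, 0.1815]
ee_rot: [-0.028, 3.141, 0.0]
force: [-0.3, -0.6, -0.6]
width: 0.197
gripper_force: 4.0
clock: 53.1
position: [0.5899, 0.189, 0.3759]
ee_rot: [-0.028, 3.135, 0.004]
force: [-0.4, -0.0, -0.0]
width: 0.403
gripper_force: 0.0
t 53.1 p [0.5899 0.189  0.3759] w 0.403 gf 0.0 F [-0.4 -0.  -0. ]
R [[-1.0, -0.018, 0.006], [-0.018, 1.0, 0.003], [-0.006, 0.003, -1.0]] q [-0.45  0.35  0.08  1.35 -0.03  1.44  1.22]
[318. 138.] [0.525 0.187 0.198] 0.20230383378527356
[322. 224.] [0.598 0.192 0.198] 0.2027943260559304
[391. 228.] [0.601 0.254 0.197] 0.20238731232273288
psi 0.96 turn 0.24 units; shift before turn [ 0.2  -9.2   0.33]  after turn [ 0.04 -9.21  0.33]
```

```bash
python3 -m creep '[[0.02,-0.5,0,0.24,0.4],[0.02,-0.9,0,0,0.4],[0.02,-0.95,0,0,0.4],[0.02,-0.95,0,0,0.4],[0.02,-0.95,0,0,0.4],[0.02,-0.95,0,0,0.4],[0.02,-0.95,0,0,0.4],[0.02,-0.95,0.1,0,0.4],[0,-0.95,0.1,0,0.4],[0,-0.95,0.1,0,0.4],[0,-0.5,0,0,0.4],[0,0,0,0,0.4]]'
python3 - <<'E'
from h import *
st(); im=grab('wrist','w9'); o=handles(im); go(.459,-.3212,.03,-5.8)
E
```

```text
clock: 54.65
position: [0.5818, -0.1928, 0.3594]
ee_rot: [-0.003, -3.142, 0.0]
force: [0.6, 0.6, -0.1]
width: 0.399
gripper_force: 0.0
t 54.65 p [ 0.5818 -0.1928  0.3594] w 0.399 gf 0.0 F [ 0.6  0.6 -0.1]
R [[-1.0, 0.002, -0.0], [0.002, 1.0, -0.0], [0.0, -0.0, -1.0]] q [ 0.07  0.34  0.24  1.4  -0.08  1.41  1.87]
c [213. 109.] 1291 mu [ 0.485  -0.3241] rect [0.019 0.104] yaw -5.3 z 0.0154 grasp25 [ 0.4586 -0.3217]
psi 0.03 turn 1.46 units; shift before turn [ 3.09 -3.26  8.23]  after turn [ 2.74 -3.55  8.23]
```

```bash
python3 -m creep '[[0.6,-0.64,0.3,0,0.4],[0.62,-0.65,0.5,0,0.4],[0.62,-0.65,0.7,0,0.4],[0.62,-0.65,0.7,0,0.4],[0.62,-0.65,0.7,0,0.4],[0,0,1,0.7,0.4],[0,0,1,0.7,0.4],[0,0,1,0,0.4],[0,0,1,0,0.4],[0,0,1,0,0.4],[0,0,0.3,0,0.4],[0,0,0,0,0.4]]' 35
python3 - <<'E'
from h import *
st(); go(.459,-.3216,.0055,-5.5)
E
```

```text
clock: 56.2
position: [0.4601, -0.3201, 0.0313]
ee_rot: [-0.15, -3.138, -0.001]
force: [-0.0, -0.7, 0.3]
width: 0.401
gripper_force: 0.0
t 56.2 p [ 0.4601 -0.3201  0.0313] w 0.401 gf 0.0 F [-0.  -0.7  0.3]
R [[-0.995, 0.095, -0.0], [0.095, 0.995, 0.001], [0.0, 0.001, -1.0]] q [ 0.35  0.57  0.23  1.94 -0.2   0.65  2.18]
psi -5.47 turn 0.01 units; shift before turn [ 0.02 -0.04  0.64]  after turn [ 0.02 -0.04  0.64]
```

```bash
python3 -m creep '[[0.02,-0.03,0.4,0,0.4],[0,0,0.16,0,0.4],[0,0,0.07,0,0.4],[0,0,0,0,0.4],[0,0,0,0,0],[0,0,0,0,0],[0,0,0,0,0],[0,0,0,0,0],[0,0,0,0,0]]' 35
python3 -m creep '[[0,0,-0.2,0,0],[0,0,-0.5,0,0],[0,0,-0.8,0,0],[0,0,-1,0,0],[0,0,-1,0,0],[0,0,-1,0,0],[0,0,-1,0,0],[0,0,-1,0,0],[0,0,-0.7,0,0],[0,0,-0.5,0,0],[0,0,-0.3,0,0],[0,0,0,0,0]]'
python3 -m creep '[[0,0,0,0,0],[0,0,0,0,0],[0,0,0,0,0],[0,0,0,0,0],[0.2,0,0,0,0],[-0.2,0,0,0,0],[0.2,0,0,0,0],[-0.2,0,0,0,0],[0.1,0,0,0,0],[-0.1,0,0,0,0],[0,0,0,0,0],[0,0,0,0,0]]' 3
python3 -m creep '[[0,0,0,-0.82,0],[0,0,0,-0.82,0],[0,0,0,0,0]]' 35
python3 - <<'E'
from h import *
st(); hangw(grab('wrist')); go(.5395,.2457,.3255,1)
E
```

```text
clock: 57.32
position: [0.4587, -0.3223, 0.006]
ee_rot: [0.152, 3.138, -0.0]
force: [-0.2, -0.5, 0.6]
width: 0.19
gripper_force: 34.9
clock: 58.82
position: [0.4587, -0.3224, 0.3265]
ee_rot: [0.152, 3.137, -0.001]
force: [0.0, -0.2, -1.3]
width: 0.189
gripper_force: 34.9
clock: 60.32
position: [0.4587, -0.3223, 0.3259]
ee_rot: [-0.152, -3.138, 0.0]
force: [-0.5, 0.7, -0.6]
width: 0.2
gripper_force: 3.0
clock: 60.7
position: [0.4586, -0.3223, 0.3259]
ee_rot: [-0.027, 3.141, 0.0]
force: [0.5, -0.7, -0.1]
width: 0.192
gripper_force: 35.0
t 60.7 p [ 0.4586 -0.3223  0.3259] w 0.192 gf 35.0 F [ 0.5 -0.7 -0.1]
R [[-1.0, -0.017, 0.0], [-0.017, 1.0, 0.0], [-0.0, 0.0, -1.0]] q [ 0.29  0.26  0.3   1.6  -0.08  1.3   2.19]
1057 slope [ 0.0595 -0.0153] zmin -0.1661 lowest pts [-0.0244 -0.0009 -0.1515] y-range [-0.0146  0.0128]
psi 0.95 turn -0.01 units; shift before turn [-2.260e+00  1.416e+01  1.000e-02]  after turn [-2.270e+00  1.416e+01  1.000e-02]
```

```bash
python3 -m creep '[[-0.1,0.5,0,0,0],[-0.2,0.95,0,0,0],[-0.2,0.95,0,0,0],[-0.2,0.95,0,0,0],[-0.2,0.95,0,0,0],[-0.2,0.95,0,0,0],[-0.2,0.95,0,0,0],[-0.2,0.95,0,0,0]]'
python3 -m creep '[[-0.2,0.95,0,0,0],[-0.2,0.95,0,0,0],[-0.2,0.95,0,0,0],[-0.2,0.95,0,0,0],[-0.2,0.95,0,0,0],[-0.2,0.95,0,0,0],[-0.2,0.95,0,0,0],[-0.2,0.4,0,0,0],[0,0,0,0,0],[0,0,0,0,0]]'
python3 - <<'E'
from h import *
st(); hangw(grab('wrist')); go(.5655,.2458,.247,1)
E
```

```text
clock: 61.75
position: [0.5137, -0.034, 0.3261]
ee_rot: [-0.026, 3.141, 0.0]
force: [0.4, -0.3, -0.6]
width: 0.193
gripper_force: 35.0
clock: 63.0
position: [0.5728, 0.2464, 0.326]
ee_rot: [-0.025, 3.141, -0.001]
force: [-0.9, -0.1, -0.5]
width: 0.184
gripper_force: 34.9
t 63.0 p [0.5728 0.2464 0.326 ] w 0.184 gf 34.9 F [-0.9 -0.1 -0.5]
R [[-1.0, -0.016, 0.0], [-0.016, 1.0, -0.001], [-0.0, -0.001, -1.0]] q [-0.49  0.38 -0.01  1.42  0.    1.35  1.09]
988 slope [-0.1887 -0.0259] zmin -0.1794 lowest pts [ 0.0012  0.0021 -0.1541] y-range [-0.0153  0.0172]
psi 0.9 turn -0.02 units; shift before turn [ 0.18 -0.01  1.98]  after turn [ 0.18 -0.01  1.98]
```

```bash
python3 -m creep '[[0.18,-0.01,0,0,0],[0,0,0,0,0],[0,0,0,0,0]]'
python3 - <<'E'
from h import *
st(); im=grab('wrist','w10'); cv2.imwrite('pics/w10c.png',cv2.resize(im['pixels'][40:330,180:480],(600,580)))
p=readout.observe()['position'];P=cloud(im).reshape(-1,3)-p
k=(abs(P[:,0]+.01)<.03)&(abs(P[:,1])<.025)&(P[:,2]<-.1)&(P[:,2]>-.17);k&=~((P[:,0]>-.002)&(P[:,2]<-.12));D=P[k]
for a in np.arange(-.17,-.1,.01):
  q=D[abs(D[:,2]-a)<.005]; print(round(a,3),len(q),np.round(np.median(q,axis=0),4) if len(q) else '')
E
```

```text
clock: 63.42
position: [0.5653, 0.2471, 0.3262]
ee_rot: [-0.028, 3.141, 0.0]
force: [-0.3, -0.9, -1.0]
width: 0.189
gripper_force: 34.9
t 63.42 p [0.5653 0.2471 0.3262] w 0.189 gf 34.9 F [-0.3 -0.9 -1. ]
R [[-1.0, -0.018, 0.0], [-0.018, 1.0, 0.0], [-0.0, 0.0, -1.0]] q [-0.49  0.36 -0.01  1.44  0.    1.34  1.09]
-0.17 13 [-0.0053 -0.0037 -0.1666]
-0.16 56 [-0.0059 -0.0024 -0.1594]
-0.15 65 [-0.0063 -0.0012 -0.1501]
-0.14 68 [-0.0068 -0.0023 -0.1402]
-0.13 78 [-0.0075 -0.0015 -0.1306]
-0.12 81 [-0.0081 -0.0019 -0.1204]
-0.11 98 [-0.0086 -0.0022 -0.1101]
-0.1 51 [-0.009  -0.0012 -0.1026]
```

View pics/w10c.png

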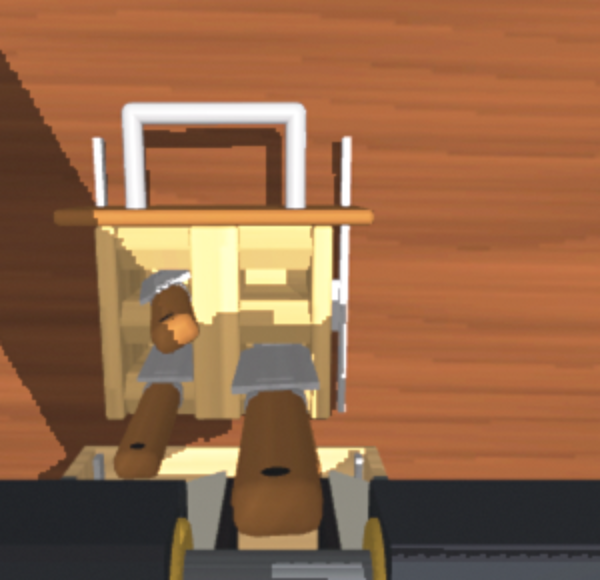

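The view shows the held blade right of the middle wall with its tip edge at (275,347). It now hangs about 3° forward. Correcting x by 16 mm toward the near row.

```bash
python3 -m creep '[[0.2,-0.03,0,0,0],[0.19,0,0,0,0],[0,0,0,0,0],[0,0,0,0,0]]'
python3 - <<'E'
from h import *
st(); im=grab('wrist')
p=readout.observe()['position'];P=cloud(im).reshape(-1,3)-p
k=(abs(P[:,0]+.01)<.03)&(abs(P[:,1])<.025)&(P[:,2]<-.1)&(P[:,2]>-.17);D=P[k]
for a in np.arange(-.17,-.1,.02):
  q=D[abs(D[:,2]-a)<.005]; print(round(a,3),len(q),np.round(np.median(q,axis=0),4) if len(q) else '')
E
```

```text
clock: 63.98
position: [0.5498, 0.2459, 0.3261]
ee_rot: [-0.028, 3.141, 0.0]
force: [0.1, -0.4, 0.3]
width: 0.187
gripper_force: 34.9
t 63.98 p [0.5498 0.2459 0.3261] w 0.187 gf 34.9 F [ 0.1 -0.4  0.3]
R [[-1.0, -0.018, 0.0], [-0.018, 1.0, 0.0], [-0.0, 0.0, -1.0]] q [-0.5   0.34 -0.02  1.47  0.01  1.33  1.07]
-0.17 12 [-0.0054 -0.0032 -0.1665]
-0.15 70 [-0.0064 -0.0019 -0.15  ]
-0.13 77 [-0.0076 -0.0018 -0.1302]
-0.11 90 [-0.0087 -0.0014 -0.1101]
```

```bash
python3 -m creep '[[0,0.03,0.4,0,0],[0,0,0.7,0,0],[0,0,0.6,0,0],[0,0,0.27,0,0],[0,0,0,0,0]]'
python3 -m creep '[[0,0,0,0,0],[0,0,0,0,0],[0,0,0.3,0,0],[0,0,0.4,0,0],[0,0,0.4,0,0],[0,0,0.3,0,0],[0,0,0.2,0,0],[0,0,0.06,0,0],[0,0,0,0,0]]' 4
python3 -m creep '[[0,0,0.05,0,0],[0,0,0,0,0],[0,0,0,0,0.25],[0,0,0,0,0.32],[0,0,0,0,0.36],[0,0,-0.3,0,0.36],[0,0,-0.6,0,0.36],[0,0,-1,0,0.36],[0,0,-1,0,0.36],[0,0,-1,0,0.4],[-0.6,0.2,-0.9,0,0.2],[-0.6,0,0,0,0]]'
python3 - <<'E'
from h import *
s=st(); im=grab('wrist','w11')
P=cloud(im)
k=((P[...,2]>.185)&(P[...,2]<.24)&(P[...,0]<.65)&(P[...,0]>.48)&(P[...,1]>.1)&(P[...,1]<.3)).astype(np.uint8)
n,l,S,c=cv2.connectedComponentsWithStats(k)
for i in range(1,n):
  if S[i,4]>40: q=P[l==i]; print(np.round(c[i]),np.round(q.mean(0),3),q[:,2].max())
v=np.hstack([im['pixels'][60:330,180:500]]); cv2.imwrite('pics/w11c.png',cv2.resize(v,(640,540)))
E
```

```text
clock: 64.65
position: [0.5494, 0.2469, 0.2462]
ee_rot: [0.028, -3.14, 0.001]
force: [-0.1, 0.1, 0.6]
width: 0.192
gripper_force: 34.9
clock: 65.78
position: [0.5501, 0.2472, 0.1811]
ee_rot: [-0.028, 3.141, 0.001]
force: [1.1, -0.7, 0.7]
width: 0.198
gripper_force: 4.0
clock: 67.28
position: [0.5988, 0.2572, 0.3756]
ee_rot: [-0.03, 3.135, 0.006]
force: [-0.7, 0.5, -0.1]
width: 0.233
gripper_force: 0.0
t 67.28 p [0.5988 0.2572 0.3756] w 0.233 gf 0.0 F [-0.7  0.5 -0.1]
R [[-1.0, -0.019, 0.006], [-0.019, 1.0, 0.004], [-0.006, 0.004, -1.0]] q [-0.49  0.41 -0.    1.25  0.    1.47  1.1 ]
[310. 131.] [0.528 0.249 0.199] 0.2029192276338173
[260. 155.] [0.548 0.207 0.198] 0.2018822628778933
[245. 213.] [0.598 0.193 0.198] 0.2027420701300618
[316. 218.] [0.601 0.255 0.197] 0.20211444740203027
```

View pics/w11c.png

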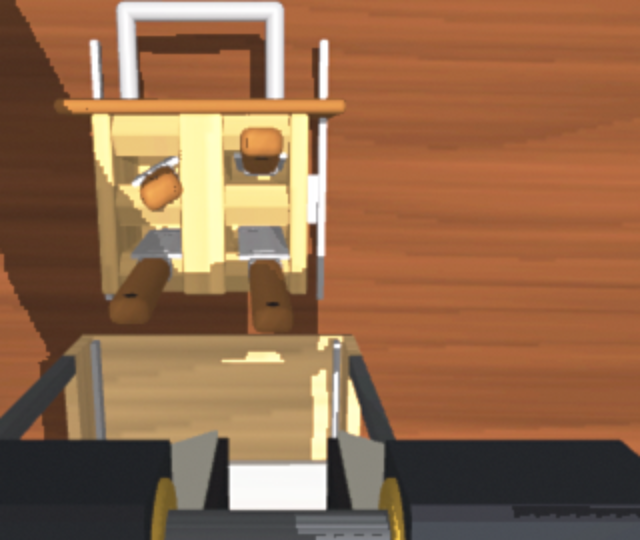

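All four spatulas stand fully down, butts at about 202 mm, one to a slot. In the crop the butts are at (262,143), (160,188), (130,305) and (272,310). Next I push the rack home, with closed fingers in front of the bar.

```bash
python3 -m creep '[[0.6,-0.15,0,0,0],[0.8,-0.2,0,0,0],[0.8,-0.2,0,0,0],[0.8,-0.2,0,0,0],[0.8,-0.2,0,0,0],[0.57,0,0,0,0],[0,0,0,0,0]]' 20
python3 - <<'E'
from h import *
st(); go(.425,.2155,.066,1)
E
```

```text
clock: 68.2
position: [0.4223, 0.2148, 0.3718]
ee_rot: [-0.03, 3.14, 0.001]
force: [0.3, 1.2, 0.7]
width: 0.003
gripper_force: 0.0
t 68.2 p [0.4223 0.2148 0.3718] w 0.003 gf 0.0 F [0.3 1.2 0.7]
R [[-1.0, -0.019, 0.001], [-0.019, 1.0, 0.001], [-0.001, 0.001, -1.0]] q [-0.53  0.1  -0.05  1.68  0.01  1.37  1.  ]
psi 1.1 turn 0.02 units; shift before turn [-0.07  0.02  7.64]  after turn [-0.07  0.02  7.64]
```

```bash
python3 -m creep '[[0,0,0.6,0,0],[0,0,1,0,0],[0,0,1,0,0],[0,0,1,0,0],[0,0,1,0,0],[0,0,1,0,0],[0,0,1,0,0],[0,0,0.7,0,0],[0,0,0.34,0,0],[0,0,0,0,0]]'
python3 -m creep '[[-0.2,0,0,0,0],[-0.2,0,0,0,0],[-0.12,0,0,0,0],[-0.15,0,0,0,0],[-0.2,0,0,0,0],[-0.25,0,0,0,0],[-0.25,0,0,0,0],[-0.25,0,0,0,0],[-0.25,0,0,0,0],[-0.25,0,0,0,0],[-0.25,0,0,0,0],[-0.25,0,0,0,0]]'
python3 -m creep '[[-0.25,0,0,0,0],[-0.25,0,0,0,0],[-0.2,0,0,0,0],[-0.15,0,0,0,0],[-0.1,0,0,0,0],[0,0,0,0,0]]'
python3 -m creep '[[-0.06,0,0,0,0],[-0.06,0,0,0,0],[0,0,0,0,0]]'
```

```text
clock: 69.45
position: [0.4237, 0.2146, 0.0647]
ee_rot: [0.028, -3.141, 0.001]
force: [-0.2, -0.3, 1.1]
width: 0.005
gripper_force: 0.0
clock: 70.95
position: [0.5289, 0.2168, 0.0651]
ee_rot: [0.028, -3.141, -0.0]
force: [-1.6, 1.9, 2.1]
width: 0.006
gripper_force: 1.0
clock: 71.7
position: [0.5653, 0.2172, 0.0649]
ee_rot: [0.028, -3.139, 0.001]
force: [-5.1, -0.1, 2.0]
width: 0.003
gripper_force: 2.2
clock: 72.08
position: [0.5654, 0.2172, 0.0645]
ee_rot: [0.03, -3.131, 0.003]
force: [-20.3, -1.1, 14.3]
width: 0.005
gripper_force: 10.2
```

Home: the force rose against the stop at x = 0.565. I'll back off, rise and check.

```bash
python3 -m creep '[[0.15,0,0,0,0],[0.3,0,0,0,0],[0.5,0,0,0,0],[0.5,0,-0.5,0,0],[0.5,0,-1,0,0],[0.5,0,-1,0,0],[0.5,0,-1,0,0],[0.5,0,-1,0,0],[0,0,-1,0,0],[0,0,-1,0,0],[0,0,0,0,0]]'
python3 - <<'E'
from h import *
st(); t=grab('top'); s=grab('scene'); P=cloud(t)
k=(P[...,2]>.078)&(P[...,2]<.092)&(P[...,1]>.185)&(P[...,1]<.245)&(P[...,0]>.5)&(P[...,0]<.6); print('bar x',np.median(P[k][:,0]))
v=np.hstack([cv2.resize(t['pixels'][130:240,120:230],(400,400),interpolation=cv2.INTER_CUBIC),cv2.resize(s['pixels'][230:410,340:520],(400,400),interpolation=cv2.INTER_CUBIC)]); cv2.imwrite('pics/fin.png',v)
E
```

```text
clock: 73.45
position: [0.4344, 0.2157, 0.3282]
ee_rot: [-0.027, 3.136, 0.005]
force: [-0.6, -0.4, -0.1]
width: 0.003
gripper_force: 0.0
t 73.45 p [0.4344 0.2157 0.3282] w 0.003 gf 0.0 F [-0.6 -0.4 -0.1]
R [[-1.0, -0.017, 0.006], [-0.017, 1.0, 0.003], [-0.006, 0.003, -1.0]] q [-0.51  0.13 -0.07  1.74  0.01  1.26  1.01]
bar x 0.5780924570462198
```

View pics/fin.png

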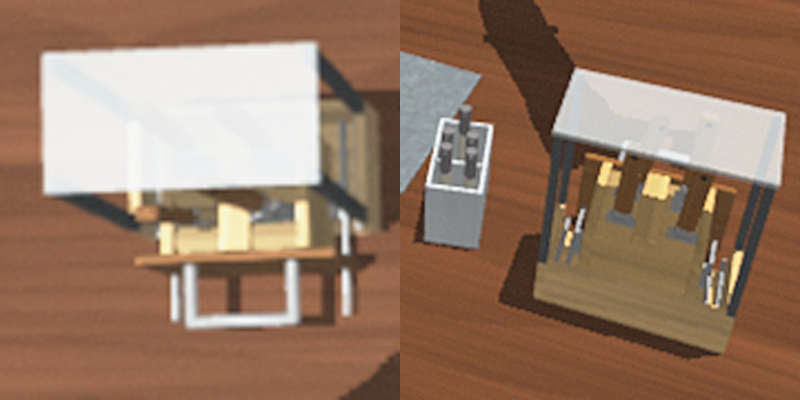

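The bar is back at x ≈ 0.578, against 0.579 at the start. The spatulas are upright in the rack under the top and the pen stands in the pot, so I'm handing in.

```bash
python3 -m creep '[[0,0,0,0,0],[0,0,0,0,0]]' >/dev/null; python3 -c "
from cell import sign_off; print(sign_off())"
```

```text
the job is handed in; nothing more can be done
None
```

I handed in the job with all four spatulas blade down, one to a slot, the pen cap up in the pot's free cell, the rack pushed home, and the jar, can and spool not touched; no verdict came back.

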